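# Pin a swing tray to its bench bracket by feel and swing it to its stop

## Robot

A 6-joint arm with a two-finger parallel gripper is mounted at the origin on a cart in front of the work surface, level with it; the furniture and walls round the work are solid. World frame = base frame: x ahead of the robot, y to its left, z up, the work surface at z = 0. Lengths are in m, angles in degrees, forces in N, time in s.
With the tool pointing down it reaches from about 0.375 to 0.9 m from the base axis. Payload 3.1 kg.
Tool frame: the origin (TCP) lies on the centre line of the jaws, within the pads' length; the fingertips stand 17 mm ahead of it and the grasp point (between the pads) lies 2 mm behind it; z points along the fingers, y is the line along which they close (so a half turn about z gives the same grasp; the last joint's range is limited). The gripper opens to 87 mm and grips with 3 to 60 N. Pads are 19 mm wide; open, the fingers measure 117 mm over their backs; the gripper's body (75 mm by 190 mm) begins 51 mm behind the grasp point.
Start: joints at [63.971, 30.224, 82.088, -0, 67.689, -10.227], TCP at [0.17, 0.601, 0.203] pointing down, gripper open.
Joint ranges: [-176.69, 176.69], [-43.24, 126.21], [12.49, 139.97], [-82, 262], [0, 151.66], [-163.58, 163.58]. Speed limits (degrees/s): [159.86, 159.86, 180, 180, 180, 180].

## Interface

Orientations are given as a 3x3 rotation matrix whose columns are the frame's x, y, z axes.
In Python, from rig import bot, imaging, finder gives the robot as it stands. The module is installed in compiled form; this text tells all that it offers.
- The arm moves only by the tool play_rows, never from a script. Its argument "motion" is a list that holds one entry, the list of rows, each a list of 6 numbers: the shift along the tool's x, y, z in m, then the turn, a rotation vector about the tool's x, y, z in degrees. In form: [[[dx, dy, dz, wx, wy, wz], ...]]. A call has 1 to 8 rows; each row is the pose to reach, as a shift and turn from the pose commanded when the call began, along the tool's axes at that moment; what a row does not reach only later rows make up. A row lasts 1/12 s, in which the tool goes at most 41.7 mm and 7.16 degrees, less where a joint would pass 70% of its speed; a pose out of reach is approached as far as the arm can. A call with a gripper value outside its range is refused whole. "fingers" is the finger opening in m, from 0 to 0.087, set as the call begins (left out, the last holds). The fingers move at their own pace and stop on an object; the grip force is fixed at half the most. Time passes only in rows, so rows that repeat a pose let the fingers close. It gives the time, the measured TCP pose, the force, the opening and the grip force at its end, in the units of the state.
- bot.read_state(): the state, without advancing time (a new reading comes with each control period).
- imaging.capture(name): name is "side" or "top" or "wrist"; returns a dict with "frame" (420x560x3 uint8, red, green, blue), "camera_matrix" (3x3 intrinsics, pixels), "k1" (the pictures are not rectified: a ray, as slopes to the right and down, at radius r is drawn at 1 + k1 r^2 times it, then the intrinsics apply), "R" (3x3) and "t" (3): a world point X has camera coordinates R X + t. Camera axes: x right, y down, z forward; pixel columns grow to the right and rows downward; lengths in m; the calibration is good to about 2 mm. A picture is of the moment at which its call begins. There is no depth.
- bot.hand_in(): hands the job in; it is judged then, once.
Trained networks look in the newest picture that a camera, given by its name, has taken for a name from the list of things; names that differ only in an ending like _2 or _b are one class to them, and where a whole thing is asked for, a point or a joint stands for the part that bears it (a point fixed in the world has none). Each returns a list of dicts, best first, with "confidence" (0 to 1); they miss things now and then, are a little off and sometimes report something else, mostly with a low value. They report only what shows in the picture. A call takes as long as a camera call. They do not tell look-alikes from the thing itself.
- finder.recognise(camera, name): "at" ([x, y, z] in m, in world coordinates, good to about 4 mm: the middle of the surface that is visible of it).
- finder.outline_of(camera, name): "pixels" (420x560 bool, what is visible of it).
The state is a dict: "time_s": time; "joint_positions": joint angles; "qvel": joint speeds; "tau": joint torques, N m; "position": TCP position; "tcp_rot": TCP orientation; "force": force on the tool from outside, world axes, zero at the start; "moment": the same for the moment, N m; "opening": opening from 0.0 (shut) to 1.0 (fully open); "grasp_force": force on a finger pad.
Only numpy, scipy, OpenCV 4.12 (cv2) and the standard library are available. Lean on these libraries where they do the work, as an engineer would, in place of code of your own. Each camera call takes 0.05 s, during which the arm holds its last target. There are 200 camera calls.

## Task

The kidney-dish tray is only resting on its bench bracket: take the long round-knobbed hinge pin out of the grey block and feel it down through the tray's upper lug, the hole in the bracket's bearing block and the lower lug until its collar sits on the tray, without forcing it. Then swing the tray gently clockwise (seen from above) until it meets the stop on the bracket. Leave the T-handled spare pin in the block and the things around as they are.

Things in the scene. Friction and masses are not known exactly. Their poses are not given: they have to be found in the camera images.
- bracket: Grey clamp fixed on the bench's front edge, axes parallel to the world's; origin on the bench top (z 0) below the slot's middle. Foot 8 mm high; post and bolts (x -64 to -44 mm) stay below z 67 mm. It carries the white bearing block, 40 (x) x 30 mm, z 45 to 75 mm, with an upright 15.5 mm through hole. More than 30 N on bracket or block counts as forcing.
- slot_mid (a point): Point above the bracket's origin at the height of the bearing block's top face, 75 mm. The block is bolted fast somewhere along a slot: its hole has the y of this point, but lies anywhere from 11 mm nearer to 11 mm farther of it in x. Where is not measured, and the tray's upper lug hides it; find it by feel. The block does not give way.
- stop_side (a point): Point 45 mm to the right (-y) of the bracket's origin, 58 mm up, beside the swing stop: a short bar on the block's carrier, which stops the tray when its arm points along the bracket's -y.
- tray: Loose white swing arm with a steel kidney dish and forceps, about 0.45 kg. Origin on its eye's axis at bench height, x along the arm from eye to knob, z up. Fork's back at x 40 to 48 mm; dish 92 x 199 mm, long way across, rim at z 75 mm, centred at x 100 mm above a leg that stands on the bench. It slides sideways with the pin when the pin moves in its eye (a few N).
- eye (a point): Centre of the upper lug's hole at its top face, 87 mm above the bench. The lug is 40 mm wide, 12 mm thick, and lies on the bearing block's top; its hole is 15.5 mm. At the start it is within 5 mm of the slot's middle, generally not over the block's hole.
- lower_lug (a point): Centre of the lower lug's 15.5 mm hole at its top face, straight below the eye, 43 mm above the bench, 2 mm below the bearing block; the lug is 10 mm thick.
- knob (a point): On the axis of the black upright knob at the arm's end, 170 mm from the eye, z 66 mm; knob 16 mm in diameter, z 45 to 85 mm, 24 mm from the dish's rim. Pinned, it swings about the hinge clockwise seen from above (to the right, then towards the robot) by 0.5 to 0.9 rad, until the arm points along the bracket's -y.
- pin: Steel hinge pin, 0.12 kg, upright in the grey block. Origin at the centre of its lower tip, z up. Shank 14 mm in diameter, tapered to 11 mm over the lowest 2.5 mm; collar 26 mm wide at z 64 to 69 mm; above it a round black knob, 22 mm in diameter, z 69 to 107 mm, to grip. Fully home, the collar lies on the upper lug and the tip is 23 mm above the bench.
- pin_block: Grey plastic block, 44 x 116 mm, 50 mm high, fixed on the bench. Origin under its centre, long side along its y. Two upright 15.5 mm bores at y -35 and +35 mm, with floors at z 6 mm, hold the hinge pin and the spare pin, either way round.
- spare_pin: A shorter pin with a T-handle in the other bore; not wanted. Origin at its lower tip; shank 14 mm in diameter, collar (26 mm wide, 40 mm above the tip) on the block's top, T-bar 46 mm long, 69 mm above the tip.
- gauze_roll: Bystander: white gauze roll standing on the bench, 38 mm in diameter, 62 mm high; origin at the centre of its underside.
- yellow_cup: Bystander: specimen cup with yellow lid, 65 mm in diameter, 66 mm high; origin at the centre of its underside.
Things that resemble listed ones, but are neither listed nor needed, are in the scene too. What is shaped like the spare_pin but pink is not meant.

How it is judged (in metres and radians):
On the way, in this order (a step that is already met when the one before it is completed fails the run):
1. the pin is through upper lug, bearing block and lower lug, its collar on the tray (horizontal distance between pin and eye below 0.003 m and z of pin in the frame of tray between 0.02 and 0.026 m and horizontal distance between pin and bracket below 0.0135 m and angle between pin's own z axis and vertical below 0.06 rad and angle between tray's own z axis and vertical below 0.05 rad), for 0.2 s.
2. the tray is swung round against the stop (angle between the x axis of tray and the y axis of bracket, either way round below 0.07 rad and y of knob in the frame of bracket below -0.14 m), for 0.2 s.
At the end, for the whole second after the job is handed in: Pin upright (0.06 rad) in the tray's eye (3 mm), collar down on the upper lug (3 mm), within 13.5 mm of the slot's middle; tray level, its arm along the bracket's -y at the stop (0.07 rad); all released and at rest; spare pin in the block; gauze roll and yellow cup within 20 mm of their starts (all of step 1 and all of step 2 and linear speed of each of tray, pin below 0.01 m/s and horizontal distance between spare_pin and pin_block below 0.045 m and height (world z) of spare_pin below 0.016 m and distance of each of gauze_roll, yellow_cup from where it was at the start of the episode below 0.02 m); the robot touches nothing.
It fails at once if the bracket is pressed or pushed with more than 30 N (contact force between bracket and anything else above 30 N).
It fails at once if the tray is lifted off or tipped (angle between tray's own z axis and vertical above 0.15 rad or height (world z) of tray above 0.03 m).
It fails at once if the gauze roll or the cup is knocked away (distance of any of gauze_roll, yellow_cup from where it was at the start of the episode above 0.03 m).
It also fails if it takes over 70 s, if anything falls off the work surface, if the arm or the gripper's body presses on something with over 40 N, if the wrist force passes 120 N, or if a joint passes its speed limit or range.

## Working session

There is one attempt and no reset: what is moved stays moved. The work goes in short steps, Python scripts to look and compute and a tool call to move; the robot and the scene stay as the last step left them, time stands still between calls to the robot, and variables do not carry over. Pictures are saved under pics/ and viewed, at most 10 in all, crops included, and the job is handed in when it is done.

Besides the shell and the picture viewer there is one more tool, called after "Emit:" as name(argument=value, ...), one argument or row to a line, values as JSON. play_rows: Moves the arm, as the interface text tells. Its arguments: {"type":"object","properties":{"motion":{"type":"array"},"fingers":{"type":"number"}},"required":["motion"]}

```bash
mkdir -p pics; cat > h.py <<'E'
import numpy as np, cv2
from rig import bot, imaging, finder
def cap(n,save=None):
    c=imaging.capture(n)
    if save: cv2.imwrite('pics/'+save,c['frame'][:,:,::-1])
    return c
def ray(c,u,v):
    K=c['camera_matrix'];d=np.array([(u-K[0,2])/K[0,0],(v-K[1,2])/K[1,1]]);s=d.copy()
    for _ in range(20): s=d/(1+c['k1']*(s@s))
    R=np.array(c['R']);return -R.T@c['t'],R.T@np.array([s[0],s[1],1])
def atz(c,u,v,z):
    o,d=ray(c,u,v);return o+d*(z-o[2])/d[2]
def proj(c,X):
    p=np.array(c['R'])@X+c['t'];s=p[:2]/p[2];s=s*(1+c['k1']*(s@s));K=c['camera_matrix']
    return K[0,0]*s[0]+K[0,2],K[1,1]*s[1]+K[1,2]
E
python3 - <<'E'
from h import *
for n in ['top','side']:
    c=cap(n,n+'0.png');print(n,np.round(-np.array(c['R']).T@c['t'],3))
    for k in ['bracket','tray','eye','knob','pin','pin_block','spare_pin','gauze_roll','yellow_cup','lower_lug','slot_mid','stop_side']:
        try:
            print(k,[(np.round(r['at'],3).tolist(),round(r['confidence'],2),np.round(proj(c,np.array(r['at']))).tolist()) for r in finder.recognise(n,k)])
        except Exception as e: print(k,e)
s=bot.read_state();print(s['time_s'],s['position'],s['tcp_rot'],s['force'],s['opening'])
E
```

```text
top [ 0.404 -0.126  1.094]
bracket [([0.483, -0.105, 0.031], 0.61, [267.0, 240.0])]
tray [([0.563, -0.19, 0.044], 0.75, [298.0, 210.0]), ([0.479, -0.11, 0.029], 0.19, [269.0, 242.0])]
eye [([0.567, -0.186, 0.048], 0.7, [296.0, 208.0]), ([0.555, -0.456, 0.068], 0.69, [399.0, 209.0])]
knob [([0.569, -0.19, 0.048], 0.8, [298.0, 207.0])]
pin [([0.565, -0.185, 0.045], 0.67, [296.0, 209.0]), ([0.529, 0.101, 0.11], 0.46, [184.0, 222.0])]
pin_block [([0.519, 0.068, 0.052], 0.8, [201.0, 228.0])]
spare_pin [([0.558, -0.351, 0.072], 0.53, [360.0, 208.0])]
gauze_roll [([0.636, -0.429, 0.063], 0.79, [387.0, 180.0]), ([0.484, -0.103, 0.029], 0.69, [266.0, 240.0])]
yellow_cup []
lower_lug [([0.56, -0.19, 0.038], 0.57, [298.0, 211.0])]
slot_mid [([0.478, -0.109, 0.029], 0.59, [269.0, 242.0])]
stop_side [([0.483, -0.109, 0.031], 0.83, [268.0, 240.0])]
side [ 0.252 -0.798  0.561]
bracket [([0.479, -0.133, 0.008], 0.66, [244.0, 251.0])]
tray [([0.564, -0.168, 0.056], 0.69, [284.0, 231.0])]
eye [([0.565, -0.173, 0.053], 0.62, [285.0, 233.0])]
knob [([0.57, -0.174, 0.052], 0.9, [287.0, 233.0])]
pin [([0.525, 0.096, 0.087], 0.58, [225.0, 175.0]), ([0.477, -0.125, 0.01], 0.44, [242.0, 249.0])]
pin_block [([0.511, 0.018, 0.034], 0.96, [232.0, 207.0])]
spare_pin [([0.555, -0.36, 0.044], 0.67, [327.0, 290.0])]
gauze_roll [([0.628, -0.438, 0.046], 0.71, [385.0, 302.0]), ([0.475, -0.125, 0.009], 0.43, [240.0, 249.0])]
yellow_cup [([0.544, -0.468, 0.063], 0.56, [357.0, 325.0])]
lower_lug [([0.565, -0.17, 0.051], 0.63, [284.0, 233.0])]
slot_mid []
stop_side [([0.474, -0.123, 0.01], 0.63, [240.0, 249.0])]
1.3 [0.17018143 0.60137815 0.20315542] [[-9.62208701e-01  2.72313079e-01  5.20811191e-05]
 [ 2.72313080e-01  9.62208702e-01  2.72881107e-05]
 [-4.26819965e-05  4.04392275e-05 -9.99999998e-01]] [-0.22972464 -0.20395334 -0.01694397] 0.9978023444420819
```

View pics/top0.png

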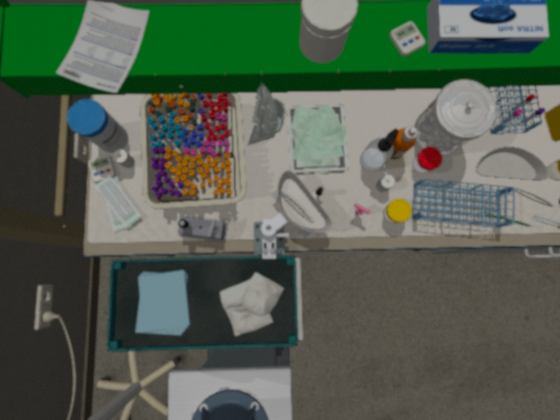

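View pics/side0.png

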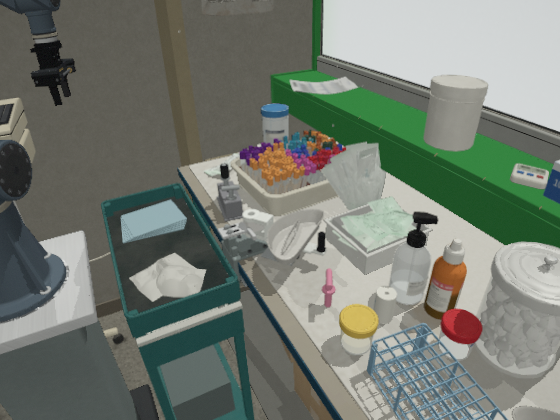

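The top view shows the pin block around (201,228) with a black round knob near (184,222), the bracket and lug around (268,235), the dish at (302,203) and the black tray knob at (320,190). There are two pin candidates. The black-knobbed one in the grey block at top (184,222) fits. The pink T piece at top (360,208) is a look-alike. I'll confirm this in one enlarged crop.

```bash
python3 - <<'E'
from h import *
a=cv2.imread('pics/top0.png')[165:270,165:335]; b=cv2.imread('pics/side0.png')[150:270,195:335]
a=cv2.resize(a,None,fx=4.6,fy=4.6,interpolation=cv2.INTER_CUBIC)
cv2.imwrite('pics/ca.png',a)
cv2.imwrite('pics/cb.png',cv2.resize(b,None,fx=5,fy=5,interpolation=cv2.INTER_CUBIC)) 
E
```

```text
(no output)
```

View pics/ca.png

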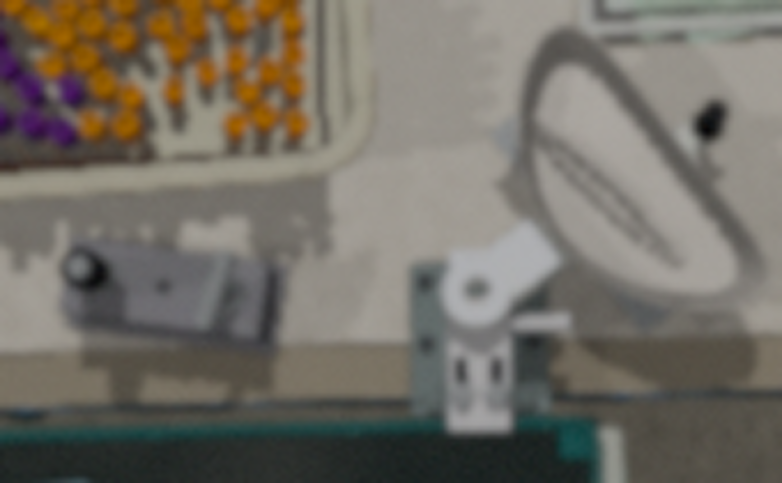

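View pics/cb.png

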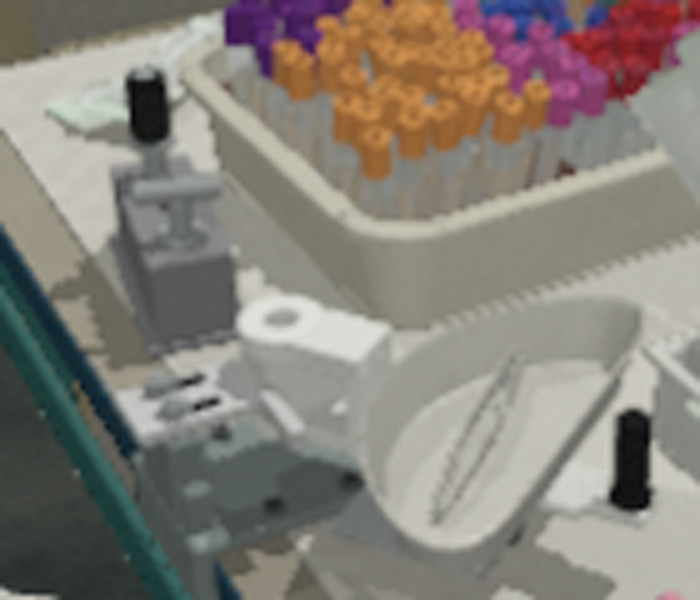

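The crops show the black-knobbed hinge pin at the left end of the block: crop (85,266), full picture (183.5,222.8). The grey T-handled spare is at the right end. The eye hole is at (268.9,227.6) and the tray knob at (319.6,191.3).

```bash
python3 - <<'E'
from h import *
T=cap('top');S=cap('side')
def two(t,s,z):
    o1,d1=ray(T,*t);o2,d2=ray(S,*s)
    A=np.c_[d1,-d2];x=np.linalg.lstsq(A,o2-o1,rcond=None)[0];p,q=o1+d1*x[0],o2+d2*x[1]
    print(np.round((p+q)/2,4),'gap',np.round(np.linalg.norm(p-q),4),'top@z',np.round(atz(T,*t,z),4),'side@z',np.round(atz(S,*s,z),4))
two((183.5,222.8),(224.4,164.4),.113)
two((268.9,227.6),(251.4,213.6),.087)
two((319.6,191.3),(321.4,233),.085)
two((216,228.5),(229,187.5),.085)
# bracket: stop bar & screws
for n,u,v,z in [('screwL',461,372,.075),('screwR',495,372,.075)]: print(n,np.round(atz(T,165+u/4.6,165+v/4.6,z),4))
for X in [[.4,.0,.0]]: pass
s=bot.read_state();print(s['position'],s['joint_positions'])
print([ (r['at'],r['confidence']) for r in finder.recognise('top','yellow_cup')])
E
```

```text
[0.5269 0.1004 0.115 ] gap 0.0035 top@z [0.5255 0.1013 0.113 ] side@z [0.5299 0.1041 0.113 ]
[ 0.512  -0.1117  0.0865] gap 0.0017 top@z [ 0.5111 -0.1115  0.087 ] side@z [ 0.5126 -0.1126  0.087 ]
[ 0.6074 -0.2476  0.0846] gap 0.008 top@z [ 0.6036 -0.2459  0.085 ] side@z [ 0.6114 -0.2485  0.085 ]
[0.5113 0.0243 0.0874] gap 0.0014 top@z [0.5122 0.0245 0.085 ] side@z [0.5119 0.0285 0.085 ]
screwL [ 0.4653 -0.1009  0.075 ]
screwR [ 0.4648 -0.1199  0.075 ]
[0.17013576 0.60135809 0.20312994] [ 6.39711381e+01  3.02245397e+01  8.20890201e+01  2.06788095e-03
  6.76896245e+01 -1.02275345e+01]
[([0.5538, -0.4556, 0.0682], 0.73)]
```

Emit:
play_rows(
  motion=[
    [[-0.03, -0.024, 0, 0, 0, 4.7], [-0.06, -0.048, 0, 0, 0, 9.4], [-0.09, -0.072, 0, 0, 0, 14], [-0.12, -0.096, 0, 0, 0, 18.7], [-0.15, -0.12, 0, 0, 0, 23.4], [-0.18, -0.144, 0, 0, 0, 28], [-0.21, -0.168, 0, 0, 0, 32.7], [-0.24, -0.192, 0, 0, 0, 37.4]],
  ],
  fingers=0.05,
)

```text
time_s: 2.12
position: [0.3497, 0.3498, 0.2035]
tcp_rot: [[-0.596, 0.803, 0.001], [0.803, 0.596, 0.0], [-0.0, 0.001, -1.0]]
force: [1.1, 0.8, -0.1]
opening: 0.591
grasp_force: 0.0
```

Emit:
play_rows(
  motion=[
    [[-0.039, -0.001, 0, 0, 0, 4.7], [-0.078, -0.002, 0, 0, 0, 9.4], [-0.117, -0.003, 0, 0, 0, 14], [-0.156, -0.003, 0, 0, 0, 18.7], [-0.195, -0.004, 0, 0, 0, 23.4], [-0.234, -0.005, 0, 0, 0, 28], [-0.273, -0.006, 0, 0, 0, 32.7], [-0.306, -0.007, 0, 0, 0, 36.8]],
  ],
)

```text
time_s: 2.78
position: [0.5282, 0.0996, 0.2034]
tcp_rot: [[0.005, 1.0, 0.001], [1.0, -0.005, -0.0], [-0.0, 0.001, -1.0]]
force: [0.4, 0.2, -0.4]
opening: 0.573
grasp_force: 0.0
```

```bash
python3 - <<'E'
from h import *
c=cap('wrist','w1.png');s=bot.read_state();print(s['position'],s['tcp_rot'],s['force'],s['joint_positions'])
print(-np.array(c['R']).T@c['t'], np.array(c['R']))
for X in [(.527,.102,.113),(.5255,.1013,.113)]: print(proj(c,np.array(X)))
for k in ['pin','spare_pin','pin_block']: print(k,[(r['at'],r['confidence']) for r in finder.recognise('wrist',k)])
E
```

```text
[0.53325641 0.0949256  0.20377331] [[ 0.01030083  0.99991853  0.00753779]
 [ 0.9999383  -0.0102691  -0.00423556]
 [-0.00415781  0.00758095 -0.99996262]] [ 3.0732198  -2.21379066  0.41635444] [-1.59077041 23.60065744 94.35213477 -0.26212515 61.60899694 -0.87770869]
[0.52857049 0.16813222 0.38438291] [[ 9.99987378e-01 -4.57025867e-03  2.08745239e-03]
 [-4.95186605e-03 -9.66811404e-01  2.55443120e-01]
 [ 8.50731643e-04 -2.55450232e-01 -9.66821832e-01]]
(np.float64(282.84845554488345), np.float64(207.97400662423385))
(np.float64(281.23450607308973), np.float64(208.716029893505))
pin [([0.5279, 0.1115, 0.1136], 0.56)]
spare_pin []
pin_block [([0.5208, 0.079, 0.0523], 0.7)]
```

View pics/w1.png

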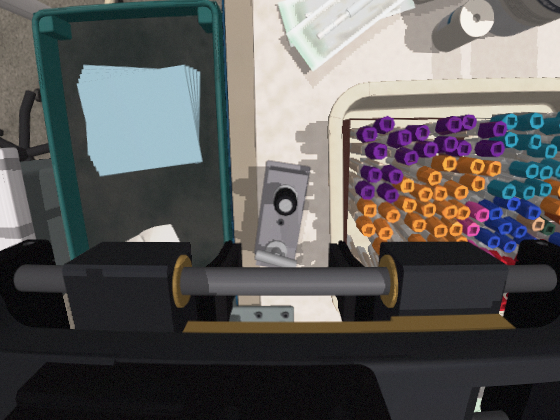

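The wrist view shows the hinge pin's knob with its bright top at about (286,199) and the spare's T below it at (280,255). I'll settle and measure again.

```bash
python3 - <<'E'
from h import *
for i in range(3):
    c=cap('wrist');s=bot.read_state();print(s['time_s'],s['position'],s['force'],np.max(np.abs(s['qvel'])))
    g=c['frame'].astype(int);roi=g[170:235,262:312].sum(2)
    m=(roi<150).astype(np.uint8);n,l,st,ce=cv2.connectedComponentsWithStats(m);j=1+np.argmax(st[1:,4])
    print(st[j],ce[j]+[262,170])
    # ring top bright centre
    for p in [(286,199)]: print(atz(c,*p,.113))
cv2.imwrite('pics/w2.png',cv2.resize(c['frame'][140:290,230:345,::-1],None,fx=4,fy=4))
E
```

```text
3.0333 [0.52579471 0.10215734 0.20293556] [-0.53912344 -0.10859367 -0.31954439] 1.514380599571782
[ 14  20  23  27 332] [286.68674699 201.31024096]
[0.52819658 0.11229403 0.113     ]
3.0833 [0.5254413  0.10277963 0.20296472] [ 0.20704933  0.1765064  -0.01589327] 1.0269532817653364
[ 15  21  23  27 335] [287.56716418 202.13432836]
[0.52726136 0.11322494 0.113     ]
3.1333 [0.52533829 0.10308764 0.20304532] [ 0.07442684 -0.07640438  0.6041701 ] 0.6171277708754994
[ 15  21  23  28 340] [287.91764706 202.77352941]
[0.52687521 0.11378829 0.113     ]
```

View pics/w2.png

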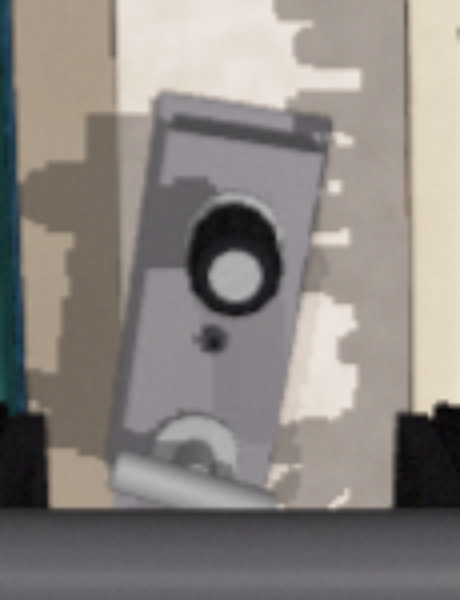

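Emit:
play_rows(
  motion=[
    [[0, 0.0025, 0.02, 0, 0, 0], [0, 0.0025, 0.04, 0, 0, 0], [0, 0.0025, 0.06, 0, 0, 0], [0, 0.0025, 0.08, 0, 0, 0], [0, 0.0025, 0.095, 0, 0, 0], [0, 0.0025, 0.103, 0, 0, 0], [0, 0.0025, 0.106, 0, 0, 0], [0, 0.0025, 0.106, 0, 0, 0]],
  ],
  fingers=0.045,
)

```text
time_s: 3.8
position: [0.5284, 0.1028, 0.0969]
tcp_rot: [[-0.001, 1.0, -0.001], [1.0, 0.001, 0.0], [0.0, -0.001, -1.0]]
force: [-0.0, 0.2, -0.2]
opening: 0.52
grasp_force: 0.0
```

Emit:
play_rows(
  motion=[
    [[0, 0, 0, 0, 0, 0], [0, 0, 0, 0, 0, 0], [0, 0, 0, 0, 0, 0], [0, 0, 0, 0, 0, 0], [0, 0, 0, 0, 0, 0], [0, 0, 0, 0, 0, 0]],
  ],
  fingers=0.0,
)

```text
time_s: 4.3
position: [0.5292, 0.102, 0.0975]
tcp_rot: [[0.0, 1.0, 0.001], [1.0, -0.0, -0.0], [-0.0, 0.001, -1.0]]
force: [0.3, -0.6, -0.3]
opening: 0.147
grasp_force: 0.0
```

```bash
python3 - <<'E'
from h import *
c=cap('wrist','w3.png');s=bot.read_state();print(s['time_s'],s['position'],s['opening'],s['grasp_force'],s['force'])
d=cap('side');a=d['frame'][110:230,180:290,::-1];b=c['frame'][140:380,160:410,::-1]
a=cv2.resize(a,(440,480),interpolation=cv2.INTER_CUBIC);b=cv2.resize(b,(360,480))
cv2.imwrite('pics/w3.png',np.hstack([a,b]))
E
```

```text
4.35 [0.52914701 0.1019766  0.09739512] 0.10437820706004466 0.0 [-0.03488823  0.23139942 -0.61850416]
```

View pics/w3.png

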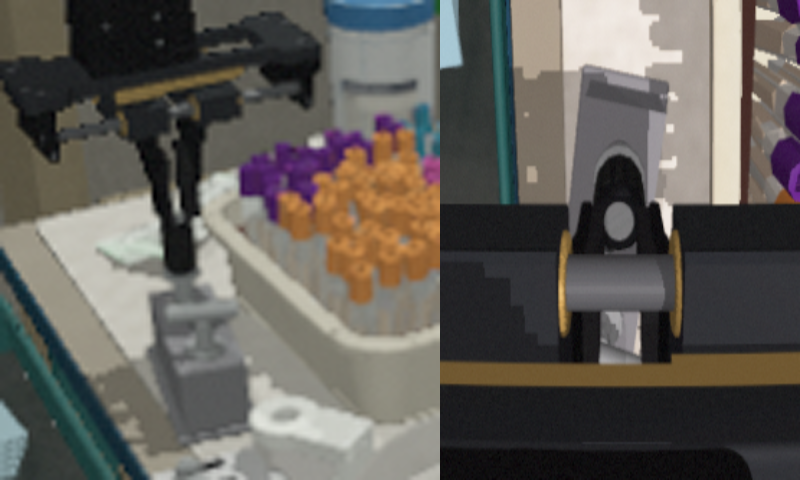

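Emit:
play_rows(
  motion=[
    [[0, 0, 0, 0, 0, 0], [0, 0, 0, 0, 0, 0], [0, 0, 0, 0, 0, 0]],
  ],
  fingers=0.0,
)

```text
time_s: 4.65
position: [0.529, 0.102, 0.0971]
tcp_rot: [[0.0, 1.0, -0.0], [1.0, -0.0, -0.0], [-0.0, -0.0, -1.0]]
force: [-0.2, 0.4, -0.0]
opening: 0.003
grasp_force: 0.0
```

```bash
python3 - <<'E'
from h import *
c=cap('wrist');s=bot.read_state();print(s['time_s'],s['position'],s['opening'],s['grasp_force'],s['force'])
print('tip',proj(c,np.array(s['position'])+[0,0,-.017]),'tcp',proj(c,np.array(s['position'])), 'top', proj(c,np.array([.528,.103,.113])))
print(-np.array(c['R']).T@c['t'])
cv2.imwrite('pics/w4.png',cv2.resize(c['frame'][170:330,200:360,::-1],None,fx=3.7,fy=3.7,interpolation=cv2.INTER_CUBIC))
E
```

```text
4.7 [0.52897835 0.10203372 0.09710944] 0.004177430633235583 0.0 [-1.24631795 -0.53621301  0.39012553]
tip (np.float64(284.1900380611695), np.float64(236.41175246367055)) tcp (np.float64(284.15111841858976), np.float64(245.12857504822085)) top (np.float64(282.44138632729226), np.float64(253.19679909646342))
[0.52927451 0.17048942 0.27808336]
```

View pics/w4.png

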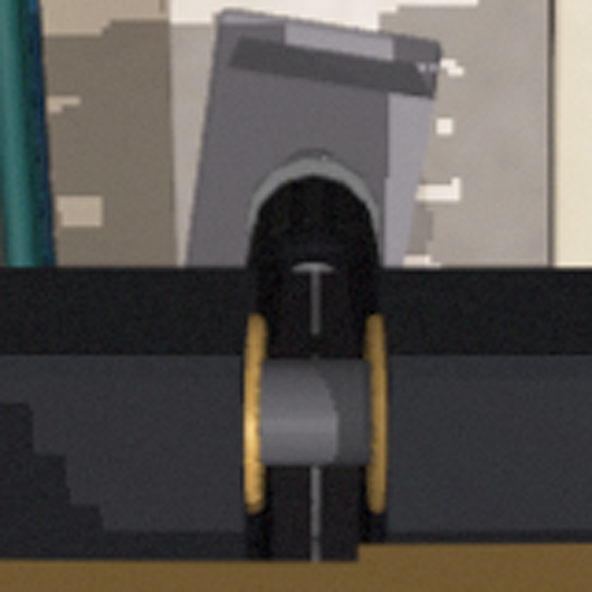

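The fingers shut without touching the knob, so my fingertip height or position assumption is off. I'll check it with one annotated composite.

```bash
python3 - <<'E'
from h import *
s=bot.read_state();p=np.array(s['position']);print(p,s['opening'],s['joint_positions'])
S=cap('side');T=cap('top');
def crop(c,x0,x1,y0,y1,f,pts):
    a=cv2.resize(c['frame'][y0:y1,x0:x1,::-1],None,fx=f,fy=f,interpolation=cv2.INTER_CUBIC)
    for X,col in pts:
        u,v=proj(c,np.array(X));q=(int((u-x0+.5)*f),int((v-y0+.5)*f));print(np.round([u,v],1));cv2.circle(a,q,4,col,1)
    return a
pts=[(p,(0,0,255)),(p-[0,0,.017],(0,255,0)),((.528,.104,.113),(255,0,0)),((.528,.104,.075),(255,255,0))]
a=crop(S,190,265,125,215,6,pts);b=crop(T,160,225,190,250,5,pts)
b=cv2.copyMakeBorder(b,0,a.shape[0]-b.shape[0],0,0,cv2.BORDER_CONSTANT)
cv2.imwrite('pics/m1.png',np.hstack([a,b]));print(np.hstack([a,b]).shape)
E
```

```text
[0.52897835 0.10203372 0.09710944] 0.004177430633235583 [-9.72357883e-01  3.24185384e+01  1.00038022e+02 -1.00292482e-03
  4.75482287e+01 -9.68443591e-01]
[224.9 170.2]
[225.6 175.9]
[223.7 164.6]
[225.2 177.3]
[184.7 222.2]
[186.2 223. ]
[182.4 221.8]
[185.9 223.6]
(540, 775, 3)
```

View pics/m1.png

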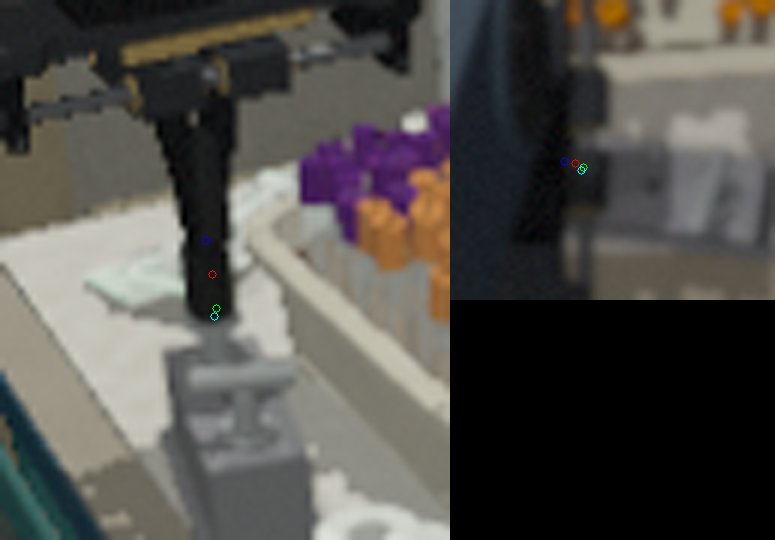

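The wrist and side views suggest the tips closed just above the knob, at pixel rows near the disc at (285,242) in the wrist view. I'll open, go 20 mm lower and close again. The stop width will show what is gripped: 22 mm for the knob, 26 mm for the collar.

Emit:
play_rows(
  motion=[
    [[0, 0, 0, 0, 0, 0], [0, 0, 0, 0, 0, 0], [0, 0, 0, 0, 0, 0], [0, 0, 0, 0, 0, 0], [0, 0, 0, 0, 0, 0], [0, 0, 0, 0, 0, 0], [0, 0, 0, 0, 0, 0], [0.001, 0, 0, 0, 0, 0]],
  ],
  fingers=0.045,
)

```text
time_s: 5.47
position: [0.529, 0.103, 0.0971]
tcp_rot: [[0.0, 1.0, 0.0], [1.0, -0.0, -0.0], [-0.0, 0.0, -1.0]]
force: [-0.6, 0.3, 1.0]
opening: 0.488
grasp_force: 0.0
```

```bash
python3 - <<'E'
from h import *
s=bot.read_state();print(s['opening'],s['position'])
for n in ['side','top','wrist']:
    c=cap(n)
    for k in ['pin','spare_pin','pin_block']:
        print(n,k,[(np.round(r['at'],3).tolist(),round(r['confidence'],2)) for r in finder.recognise(n,k)])
    if n=='wrist':
        g=c['frame'].astype(int).sum(2)
        for v in range(215,275,3): print(v,' '.join('%3d'%x for x in g[v,255:320:3]))
E
```

```text
0.488348139858907 [0.52901544 0.10296922 0.09713671]
side pin [([0.528, 0.097, 0.085], 0.45)]
side spare_pin [([0.559, -0.362, 0.044], 0.63), ([0.518, 0.035, 0.075], 0.52)]
side pin_block [([0.509, 0.018, 0.034], 0.96)]
top pin [([0.55, -0.454, 0.068], 0.63)]
top spare_pin [([0.551, -0.456, 0.066], 0.56), ([0.558, -0.354, 0.073], 0.54)]
top pin_block [([0.52, 0.06, 0.051], 0.58)]
wrist pin [([0.527, 0.114, 0.112], 0.62)]
wrist spare_pin [([0.513, 0.041, 0.077], 0.82)]
wrist pin_block [([0.523, 0.112, 0.051], 0.72)]
215 302 305 307 307 303 305 307 280 327 374 368 360 292 290 304 300 307 467 470 469 480 485
218 307 306 299 312 311 311 332 373 374 301 237 379 369 366 276 297 303 469 470 465 487 487
221 309 305 303 303 298 313 379 159  54  59  74  42  42 298 376 298 301 466 468 489 630 655
224 304 306 306 309 297 377 152  61  58  47  79  48  70  65 339 316 305 467 465 549 660 687
227 305 309 308 297 308 172  46  73  53  66  53  49  49  55  59 349 306 463 472 426 455 484
230 300 307 304 305 339  39  65  58  42  60  63  49  57  48  53 269 301 469 470 414 413 486
233 304 306 310 314 278  53
[... 560 characters left out ...]
 366 363 371 377 362 262  66  60 278 467 648 657 706 703
254 312 305 311 313 192  62  56 365 372 367 364 364 367 243  73  51 393 521 654 688 700 702
257 306 302 296 304 291  62  63 339 362 356 374 374 372  92  66 165 411 598 660 694 704 697
260 301 304 316 300 308 208  48  70 279 369 374 378 127  60  59 252 408 630 646 689 705 694
263 305 296 307 302 305 297 186  45  70  59  70  58  56  75 262 263 409 640 648 704 699 695
266 299 305 304 303 299 301 288 162 139 101  55 206 248 260 260 269 413 635 645 701 696 694
269 203 199 193 199 199 198 195 196 191 192 196 198 196 195 195 195 191 189 191 197 199 198
272 249 244 245 242 248 249 244 249 252 248 251 250 245 243 247 247 249 241 242 253 245 252
```

```bash
python3 - <<'E'
from h import *
c=cap('wrist');print(c['camera_matrix'],c['k1'])
g=c['frame'].astype(int).sum(2)
for v in range(200,270,4):
    row=(g[v]<110);idx=np.flatnonzero(np.diff(np.r_[0,row.astype(int),0]));print(v,[(int(a),int(b)) for a,b in zip(idx[::2],idx[1::2]) if b-a>4])
s=bot.read_state();p=np.array(s['position'])
for dz in (-.017,0,.02,.04):
  for dx in (-.021,.021):
    print(dz,dx,[np.round(proj(c,p+[dx,dy,dz])) for dy in (-.0095,.0095)])
for z in (.08,.113):print(z,atz(c,286,252.5,z), [np.round(atz(c,u,250,z),4) for u in (267,301)])
E
```

```text
[[301.56691961   0.         284.82961479]
 [  0.         301.56691961 213.78093449]
 [  0.           0.           1.        ]] -0.06199442402473139
200 []
204 []
208 []
212 []
216 []
220 [(280, 290)]
224 [(274, 296)]
228 [(270, 299)]
232 [(270, 300)]
236 [(268, 301)]
240 [(25, 48), (268, 302), (524, 545)]
244 [(15, 23), (29, 51), (106, 199), (229, 245), (267, 278), (292, 303), (326, 342), (372, 464), (520, 540), (548, 554)]
248 [(6, 52), (100, 199), (227, 245), (267, 275), (295, 303), (326, 343), (372, 470), (519, 560)]
252 [(0, 53), (92, 198), (225, 246), (267, 274), (296, 302), (325, 346), (372, 478), (518, 560)]
256 [(0, 54), (87, 188), (223, 246), (268, 275), (295, 301), (325, 348), (383, 485), (517, 560)]
260 [(0, 52), (80, 186), (219, 246), (271, 278), (292, 298), (325, 352), (385, 491), (518, 560)]
264 [(0, 26), (28, 56), (88, 184), (214, 246), (275, 294), (325, 356), (387, 482), (515, 544), (545, 560)]
268 [(0, 18), (178, 183), (388, 393), (553, 560)]
-0.017 -0.021 [array([254., 249.]), array([254., 223.])]
-0.017 0.021 [array([314., 249.]), array([315., 223.])]
0 -0.021 [array([252., 259.]), array([251., 231.])]
0 0.021 [array([317., 259.]), array([317., 231.])]
0.02 -0.021 [array([248., 273.]), array([247., 242.])]
0.02 0.021 [array([320., 273.]), array([321., 242.])]
0.04 -0.021 [array([244., 289.]), array([242., 256.])]
0.04 0.021 [array([324., 289.]), array([326., 256.])]
0.08 [0.53027596 0.09102957 0.08      ] [array([0.5169, 0.0929, 0.08  ]), array([0.5408, 0.0929, 0.08  ])]
0.113 [0.53010968 0.10443302 0.113     ] [array([0.519, 0.106, 0.113]), array([0.5389, 0.106 , 0.113 ])]
```

The visible finger ends sit roughly 20–40 mm above where the TCP figures put them. I'll descend in guarded steps.

Emit:
play_rows(
  motion=[
    [[0.0005, 0.0005, 0.004, 0, 0, 0], [0.0005, 0.0005, 0.008, 0, 0, 0], [0.0005, 0.0005, 0.012, 0, 0, 0], [0.0005, 0.0005, 0.016, 0, 0, 0], [0.0005, 0.0005, 0.02, 0, 0, 0], [0.0005, 0.0005, 0.02, 0, 0, 0]],
  ],
)

```text
time_s: 6.62
position: [0.5287, 0.1035, 0.0761]
tcp_rot: [[0.0, 1.0, -0.002], [1.0, -0.0, 0.0], [0.0, -0.002, -1.0]]
force: [-0.4, 0.6, -0.8]
opening: 0.518
grasp_force: 0.0
```

Emit:
play_rows(
  motion=[
    [[0, 0, 0, 0, 0, 0], [0, 0, 0, 0, 0, 0], [0, 0, 0, 0, 0, 0], [0, 0, 0, 0, 0, 0], [0, 0, 0, 0, 0, 0], [0, 0, 0, 0, 0, 0]],
  ],
  fingers=0.018,
)

```text
time_s: 7.12
position: [0.5296, 0.1036, 0.0773]
tcp_rot: [[0.0, 1.0, 0.0], [1.0, -0.0, 0.0], [0.0, 0.0, -1.0]]
force: [-1.0, 0.2, 0.2]
opening: 0.243
grasp_force: 30.0
```

```bash
python3 - <<'E'
from h import *
s=bot.read_state();p=np.array(s['position']);print(p,s['opening'],s['grasp_force'],s['force'])
c=cap('wrist');g=c['frame'].astype(int).sum(2)
for v in range(200,290,4):
    row=(g[v]<110);idx=np.flatnonzero(np.diff(np.r_[0,row.astype(int),0]));print(v,[(int(a),int(b)) for a,b in zip(idx[::2],idx[1::2]) if b-a>4])
E
```

```text
[0.52956895 0.10356373 0.07733656] 0.2428727303340604 29.99639242887497 [-1.00580502  0.21624363  0.19858351]
200 []
204 []
208 []
212 []
216 []
220 []
224 []
228 []
232 [(274, 295)]
236 [(271, 300)]
240 [(25, 48), (268, 302), (524, 546)]
244 [(15, 23), (29, 51), (144, 236), (251, 303), (305, 320), (335, 427), (520, 541), (548, 554)]
248 [(6, 52), (139, 236), (249, 321), (335, 433), (519, 560)]
252 [(0, 53), (133, 236), (248, 323), (335, 436), (518, 560)]
256 [(0, 54), (128, 230), (247, 284), (286, 324), (340, 442), (517, 560)]
260 [(0, 52), (124, 228), (243, 276), (295, 327), (342, 447), (519, 560)]
264 [(0, 26), (27, 56), (119, 228), (240, 274), (297, 331), (343, 452), (515, 542), (546, 560)]
268 [(0, 18), (553, 560)]
272 [(0, 15), (125, 130), (141, 146), (169, 179), (180, 185), (555, 560)]
276 [(0, 14), (127, 142), (143, 148), (152, 157), (167, 172)]
280 [(0, 14), (119, 125), (126, 133), (160, 165), (169, 174), (177, 184), (198, 207)]
284 [(0, 14), (120, 127), (131, 136), (152, 162), (166, 182), (183, 188)]
288 [(0, 16), (132, 137), (145, 155), (156, 163), (164, 173), (176, 182), (188, 195), (201, 206), (554, 560)]
```

Gripped at 21 mm with 30 N, which is the knob. The engagement may be shallow, so I'll regrip 10 mm lower.

Emit:
play_rows(
  motion=[
    [[0, 0, 0, 0, 0, 0], [0, 0, 0, 0, 0, 0], [0, 0, 0.001, 0, 0, 0], [0, 0, 0.003, 0, 0, 0], [0, 0, 0.006, 0, 0, 0], [0, 0, 0.009, 0, 0, 0], [0, 0, 0.01, 0, 0, 0], [0, 0, 0.01, 0, 0, 0]],
  ],
  fingers=0.036,
)

```text
time_s: 7.83
position: [0.5291, 0.1035, 0.0666]
tcp_rot: [[0.0, 1.0, -0.001], [1.0, -0.0, -0.0], [-0.0, -0.001, -1.0]]
force: [-0.5, -0.0, -0.0]
opening: 0.412
grasp_force: 0.0
```

Emit:
play_rows(
  motion=[
    [[0, 0, 0, 0, 0, 0], [0, 0, 0, 0, 0, 0], [0, 0, 0, 0, 0, 0], [0, 0, 0, 0, 0, 0], [0, 0, 0, 0, 0, 0]],
  ],
  fingers=0.015,
)

```text
time_s: 8.25
position: [0.5296, 0.1036, 0.0672]
tcp_rot: [[0.0, 1.0, 0.0], [1.0, -0.0, 0.0], [0.0, 0.0, -1.0]]
force: [-0.4, -0.6, 0.2]
opening: 0.242
grasp_force: 30.0
```

```bash
python3 - <<'E'
from h import *
s=bot.read_state();p=np.array(s['position']);print(p,s['opening'],s['grasp_force'],s['force'],s['moment'],s['tcp_rot'])
E
```

```text
[0.52955277 0.10355868 0.06722479] 0.24194824094124884 29.972152006812394 [-0.37036358 -0.59104746  0.24342075] [-0.07542405  0.07730359 -0.01607224] [[ 3.77609652e-05  9.99999982e-01  1.88214176e-04]
 [ 9.99999999e-01 -3.77620883e-05  5.96378520e-06]
 [ 5.97089245e-06  1.88213951e-04 -9.99999982e-01]]
```

Emit:
play_rows(
  motion=[
    [[0, 0, -0.005, 0, 0, 0], [0, 0, -0.015, 0, 0, 0], [0, 0, -0.028, 0, 0, 0], [0, 0, -0.043, 0, 0, 0], [0, 0, -0.06, 0, 0, 0], [0, 0, -0.08, 0, 0, 0], [0, 0, -0.095, 0, 0, 0], [0, 0, -0.1, 0, 0, 0]],
  ],
)

```text
time_s: 8.92
position: [0.5311, 0.1036, 0.1704]
tcp_rot: [[-0.0, 1.0, 0.006], [1.0, 0.0, -0.0], [-0.0, 0.006, -1.0]]
force: [0.1, 0.7, -0.5]
opening: 0.245
grasp_force: 30.0
```

Emit:
play_rows(
  motion=[
    [[-0.015, 0, 0, 0, 0, 0], [-0.045, 0, 0, 0, 0, 0], [-0.075, 0, 0, 0, 0, 0], [-0.1, 0, 0, 0, 0, 0], [-0.12, 0, 0, 0, 0, 0], [-0.13, 0, 0, 0, 0, 0], [-0.13, 0, 0, 0, 0, 0], [-0.13, 0, 0, 0, 0, 0]],
  ],
)

```text
time_s: 9.58
position: [0.5292, -0.0262, 0.167]
tcp_rot: [[0.001, 1.0, -0.001], [1.0, -0.001, 0.001], [0.001, -0.001, -1.0]]
force: [-0.1, -0.3, -0.9]
opening: 0.241
grasp_force: 30.0
```

```bash
python3 - <<'E'
from h import *
s=bot.read_state();p=np.array(s['position']);print(p,s['opening'],s['grasp_force'],s['force'],s['moment'],s['time_s'])
c=cap('wrist');cv2.imwrite('pics/x1.png',c['frame'][:,:,::-1])
g=c['frame'].astype(int).sum(2)
for v in range(212,268,4): print(v,' '.join('%3d'%x for x in g[v,245:330:3]))
for z in (-.061,-.0612+.064,-.0612+.107): print('pin z',z,proj(c,p+[0,0,z]))
for k in ['eye','pin']: print(k,[(np.round(r['at'],4).tolist(),round(r['confidence'],2)) for r in finder.recognise('wrist',k)])
print('eye px',proj(c,np.array([.512,-.1117,.087])))
E
```

```text
[ 0.52915822 -0.02619695  0.16701499] 0.24125132187760784 29.970982130616903 [-0.12064342 -0.3211086  -0.9481263 ] [-0.08089725  0.05229357 -0.00845561] 9.5833
212 469 473 476 477 674 680 677 690 687 686 678 648 281 261 274 574 623 633 618 653 665 671 679 679 680 678 685 686 682
216 473 476 480 411 676 681 678 686 676 681 680 238 252 266 254 236 682 677 673 680 675 678 679 686 685 679 681 681 682
220 470 471 480 392 678 671 672 674 678 672 539 252 259 265 258 240 614 681 684 681 683 683 686 680 679 677 679 674 674
224 475 475 479 370 679 671 663 658 666 671 500 253 260 270 254 246 492 679 678 680 676 672 679 682 679 678 674 676 680
228 483 476 478 330 682 677 668 665 670 683 385 278 340 335 318 287 275 681 677 680 675 676 681 683 685 678 682 684 682
232 382 370 371 369 381 370 377 381 357 350 361 367 368 404 339 367 365 349 349 684 687 690 689 686 690 690 689 687 689
236 418 365 265 328 416 419 428 366 368 357 105  42  35  74  53  47  61 327 368 481 689 692 692 692 686 683 680 679 685
240 412 251  88 152 368 422 418 356 303  51  57  40  61  61  56  33  46  60 186 363 658 697 691 484 
[... 434 characters left out ...]
3  63  76  48  44  47  41  57  48  67  74  55  40  46  23 684 682
260  43  32  13  57  69  65  52  65  58  61  45  64  54  64  60  64  68  45  58   7  60  62  74  70  56  25  51  53 651
264  39  33  51  60  57  58  58  36  60  53  71  51  68  92  64  71  61  73  64  44  52  59  68  65  52  37  53  23  34
pin z -0.061 (np.float64(284.3039418495733), np.float64(219.19843588100395))
pin z 0.002800000000000004 (np.float64(284.1376433587645), np.float64(246.71605834281974))
pin z 0.0458 (np.float64(283.94884388185966), np.float64(278.06064245269164))
eye [([0.5329, -0.1316, 0.0827], 0.84)]
pin [([0.5271, -0.0159, 0.197], 0.92)]
eye px (np.float64(266.7954928292902), np.float64(298.5469527116695))
```

```bash
python3 - <<'E'
from h import *
c=cap('wrist');s=bot.read_state();p=np.array(s['position']);print(p)
g=c['frame'].astype(int).sum(2)
for v in range(203,238): print(v,' '.join('%3d'%x for x in g[v,264:306:2]))
for dy in (0,.002,.004):
  t=p+[0,dy,-.0612]
  print(dy,'tip edge',proj(c,t+[0,.0055,0])[1],'taper top',proj(c,t+[0,.007,.0025])[1],'collar bottom',proj(c,t+[0,.013,.064])[1],'collar top',proj(c,t+[0,.013,.069])[1],'knob bottom',proj(c,t+[0,.011,.069])[1])
E
```

```text
[ 0.52923406 -0.02517657  0.16707924]
203 655 636 632 627 628 621 617 622 621 626 627 628 631 626 619 615 633 634 646 679 684
204 657 638 626 629 628 631 623 619 625 636 635 633 634 628 620 612 611 615 628 670 687
205 658 636 634 633 631 625 627 629 628 637 641 636 631 629 617 609 613 613 628 673 684
206 685 655 637 632 631 628 629 629 637 637 643 640 629 628 618 610 608 618 631 667 679
207 693 662 637 634 630 630 632 638 629 632 641 636 630 624 611 606 608 614 626 668 677
208 694 684 682 678 673 644 627 642 631 633 637 632 629 612 608 601 611 616 626 662 675
209 695 696 689 687 684 648 634 638 634 626 636 629 628 620 615 610 614 614 625 659 671
210 692 693 693 692 686 681 676 683 672 588 515 606 620 617 614 613 613 618 620 652 667
211 693 692 692 686 689 688 688 691 576 386 334 394 522 611 617 618 621 621 616 650 666
212 684 692 690 685 687 685 689 654 354 259 270 259 333 575 613 621 635 614 613 654 670
213 687 694 689 685 688 683 685 480 250 259 263 255 257 437 617 628 636 625 615 654 667
214 681 694 689 684 686 685 644 305 250 255 265 260 254 285 626 671 653 623 619 667 671
215 68
[... 1780 characters left out ...]
2 155  72  25  49  77  53  51  51  90 231 369 374 324 621 693
236 428 368 324 376 366 203  61  52  48  51  66  68  45  56  62 102 332 367 354 485 689
237 424 317 351 378 305  90  51  57  63  62  60  76  49  58  61  66 175 370 364 326 689
0 tip edge 212.77585270176164 taper top 211.772135311523 collar bottom 227.05163194941227 collar top 229.51770032844667 knob bottom 232.6747678992182
0.002 tip edge 210.43812183356727 taper top 209.40585682638326 collar bottom 223.95159977015888 collar top 226.34223273321822 knob bottom 229.51770032844667
0.004 tip edge 208.09091457451152 taper top 207.02990111296137 collar bottom 220.83413953266228 collar top 223.1483362274988 knob bottom 226.34223273321822
```

The wrist image shows the pin hanging on the TCP axis, with its tip at (284,211) and collar at row 227, within about 1 mm. I'll pass beyond the eye so the wrist camera can measure it.

Emit:
play_rows(
  motion=[
    [[-0.015, -0.002, 0, 0, 0, 0], [-0.045, -0.005, 0, 0, 0, 0], [-0.08, -0.01, 0, 0, 0, 0], [-0.115, -0.013, 0, 0, 0, 0], [-0.14, -0.015, 0, 0, 0, 0], [-0.153, -0.015, 0, 0, 0, 0], [-0.153, -0.015, 0, 0, 0, 0], [-0.153, -0.015, 0, 0, 0, 0]],
  ],
)

```text
time_s: 10.45
position: [0.5144, -0.1786, 0.167]
tcp_rot: [[0.001, 1.0, -0.0], [1.0, -0.001, 0.001], [0.001, -0.0, -1.0]]
force: [-1.0, 0.1, -0.7]
opening: 0.242
grasp_force: 30.0
```

```bash
python3 - <<'E'
from h import *
cap('wrist');cap('wrist');c=cap('wrist');s=bot.read_state();print(s['position'],s['grasp_force'],s['time_s'])
a=c['frame'][60:240,190:380,::-1];a=cv2.resize(a,None,fx=3.3,fy=3.3,interpolation=cv2.INTER_CUBIC)
cv2.imwrite('pics/eye.png',a)
print(proj(c,np.array([.5138,-.111,.087])))
for k in ['eye','slot_mid','bracket','tray']: print(k,[(np.round(r['at'],4).tolist(),round(r['confidence'],2)) for r in finder.recognise('wrist',k)])
E
```

```text
[ 0.51425763 -0.17741934  0.16699605] 29.971070433966815 10.6
(np.float64(284.0125807650928), np.float64(137.1456244786114))
eye [([0.5856, -0.1741, 0.0469], 0.86)]
slot_mid [([0.4814, -0.106, 0.0581], 0.86)]
bracket [([0.4777, -0.1065, 0.0604], 0.6)]
tray [([0.5833, -0.1652, 0.0496], 0.95)]
```

View pics/eye.png

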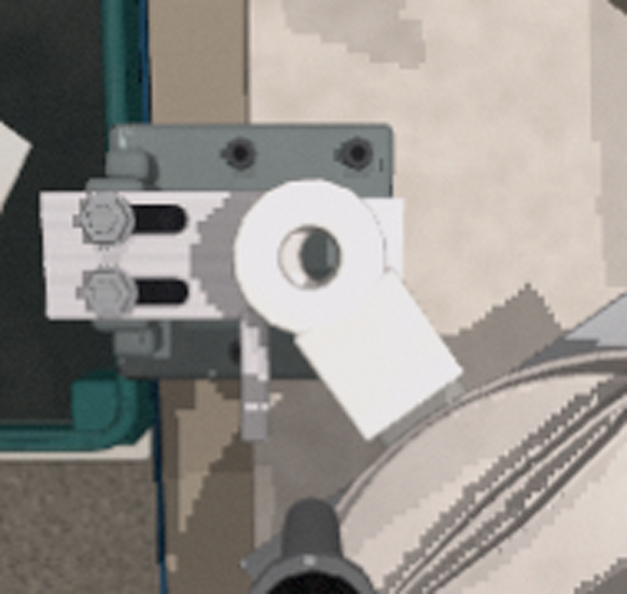

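The picture shows the eye hole at crop (310,257), which is full (284,138), with the block's dark hole showing through it, shifted right (+x). I'll quantify the offset.

```bash
python3 - <<'E'
from h import *
c=cap('wrist');g=c['frame'].astype(int).sum(2)
for v in range(127,150): print(v,' '.join('%3d'%x for x in g[v,272:298]))
print('eye',atz(c,283.9,137.9,.087))
f=lambda u,v,z:np.round(atz(c,190+u/3.3,60+v/3.3,z),4)
print('bolts mid z.078',f(106,255,.078),'slots',f(185,255,.075),'lug edges',f(235,257,.087),f(385,257,.087),f(310,181,.087),f(310,333,.087))
for z in (.075,.045): print(z,proj(c,np.array([.5137,-.1118,z])))
E
```

```text
127 699 696 696 694 696 696 683 658 560 507 492 438 398 491 584 627 663 684 693 689 691 692 694 697 697 695
128 693 695 693 695 687 665 589 461 390 399 381 342 323 289 288 358 487 635 685 694 697 696 696 697 694 696
129 697 696 695 694 659 507 523 543 517 483 404 330 273 258 273 306 305 465 632 687 694 695 697 696 698 693
130 696 693 696 675 570 535 633 667 655 595 454 302 249 259 250 252 292 302 460 648 690 692 694 693 693 696
131 698 695 676 582 553 636 672 664 628 496 328 249 256 252 248 253 316 324 294 548 676 692 696 692 696 696
132 698 696 604 533 635 669 667 653 578 383 255 254 258 252 246 251 346 351 298 398 636 689 695 696 696 696
133 698 693 567 557 653 669 665 644 519 335 251 257 253 253 260 257 342 378 322 291 560 679 695 695 695 693
134 695 665 579 623 667 666 660 641 461 279 257 249 249 253 258 253 348 381 348 314 426 653 694 699 696 698
135 696 635 585 644 669 668 666 630 428 245 246 250 250 246 247 252 346 376 381 334 382 638 693 697 697 696
136 694 628 561 630 666 667 660 607 408 250 250 247 248 250 255 258 344 380 374 337 383 639 696 695 694 696
137 695 650 553 627 
[... 1053 characters left out ...]
96 695
147 694 696 695 694 694 695 696 696 690 686 674 670 667 679 693 695 696 697 695 696 695 696 693 698 693 695
148 699 698 696 696 693 695 697 695 695 697 697 692 697 693 695 695 695 694 698 694 696 697 696 692 695 698
149 693 694 696 696 698 696 694 694 693 696 695 695 696 694 694 696 695 694 696 695 697 694 696 696 694 694
eye [ 0.5141157  -0.11258254  0.087     ]
bolts mid z.078 [ 0.4601 -0.1121  0.078 ] slots [ 0.4807 -0.1122  0.075 ] lug edges [ 0.495  -0.1126  0.087 ] [ 0.5333 -0.1125  0.087 ] [ 0.5141 -0.0939  0.087 ] [ 0.5142 -0.1318  0.087 ]
0.075 (np.float64(283.4628896940684), np.float64(136.84691441966487))
0.045 (np.float64(283.5814028946255), np.float64(136.62760065354928))
```

Measured eye (0.514, -0.1125), and the block hole is about 4 mm farther in x. I'll go above the eye.

Emit:
play_rows(
  motion=[
    [[0.015, 0, 0, 0, 0, 0], [0.035, 0, 0, 0, 0, 0], [0.055, 0, 0, 0, 0, 0], [0.065, 0, 0, 0, 0, 0], [0.065, 0, 0.004, 0, 0, 0], [0.065, 0, 0.008, 0, 0, 0], [0.065, 0, 0.012, 0, 0, 0], [0.065, 0, 0.012, 0, 0, 0]],
  ],
)

```text
time_s: 11.52
position: [0.5141, -0.115, 0.1541]
tcp_rot: [[0.001, 1.0, -0.001], [1.0, -0.001, 0.0], [0.0, -0.001, -1.0]]
force: [-0.0, 0.1, -1.3]
opening: 0.245
grasp_force: 30.0
```

Emit:
play_rows(
  motion=[
    [[0, 0, 0, 0, 0, 0], [0, 0, 0, 0, 0, 0], [0, 0, 0, 0, 0, 0]],
  ],
)

```text
time_s: 11.77
position: [0.5146, -0.115, 0.1551]
tcp_rot: [[0.001, 1.0, 0.0], [1.0, -0.001, -0.0], [-0.0, 0.0, -1.0]]
force: [-0.4, -0.2, -1.2]
opening: 0.244
grasp_force: 30.0
```

Emit:
play_rows(
  motion=[
    [[0.0022, -0.0004, 0, 0, 0, 0], [0.0022, -0.0004, 0.002, 0, 0, 0], [0.0022, -0.0004, 0.004, 0, 0, 0], [0.0022, -0.0004, 0.006, 0, 0, 0], [0.0022, -0.0004, 0.008, 0, 0, 0], [0.0022, -0.0004, 0.009, 0, 0, 0], [0.0022, -0.0004, 0.01, 0, 0, 0], [0.0022, -0.0004, 0.01, 0, 0, 0]],
  ],
)

```text
time_s: 12.43
position: [0.5139, -0.1122, 0.1449]
tcp_rot: [[0.0, 1.0, -0.0], [1.0, -0.0, 0.0], [0.0, -0.0, -1.0]]
force: [0.0, -0.4, -1.1]
opening: 0.245
grasp_force: 30.0
```

Emit:
play_rows(
  motion=[
    [[0, 0, 0.001, 0, 0, 0], [0, 0, 0.002, 0, 0, 0], [0, 0, 0.003, 0, 0, 0], [0, 0, 0.004, 0, 0, 0], [0, 0, 0.005, 0, 0, 0], [0, 0, 0.005, 0, 0, 0]],
  ],
)

```text
time_s: 12.93
position: [0.5139, -0.1122, 0.14]
tcp_rot: [[0.0, 1.0, -0.0], [1.0, -0.0, 0.0], [0.0, -0.0, -1.0]]
force: [-1.0, -0.4, -2.0]
opening: 0.244
grasp_force: 30.0
```

The pin is in the eye with no resistance. Next I'll slide +x by 4 mm, taking the tray along.

Emit:
play_rows(
  motion=[
    [[0, 0.0005, 0, 0, 0, 0], [0, 0.001, 0, 0, 0, 0], [0, 0.0015, 0, 0, 0, 0], [0, 0.002, 0, 0, 0, 0], [0, 0.0025, 0, 0, 0, 0], [0, 0.003, 0, 0, 0, 0], [0, 0.0035, 0, 0, 0, 0], [0, 0.004, 0, 0, 0, 0]],
  ],
)

```text
time_s: 13.6
position: [0.5178, -0.1119, 0.1401]
tcp_rot: [[0.0, 1.0, -0.001], [1.0, -0.0, 0.001], [0.001, -0.001, -1.0]]
force: [-0.3, 0.6, -1.2]
opening: 0.242
grasp_force: 30.0
```

Emit:
play_rows(
  motion=[
    [[0, 0, 0.001, 0, 0, 0], [0, 0, 0.002, 0, 0, 0], [0, 0, 0.003, 0, 0, 0], [0, 0, 0.004, 0, 0, 0], [0, 0, 0.0045, 0, 0, 0], [0, 0, 0.0045, 0, 0, 0]],
  ],
)

```text
time_s: 14.1
position: [0.5179, -0.1121, 0.1354]
tcp_rot: [[0.0, 1.0, -0.0], [1.0, -0.0, 0.0], [0.0, -0.0, -1.0]]
force: [-1.5, 1.6, -0.8]
opening: 0.244
grasp_force: 30.0
```

Emit:
play_rows(
  motion=[
    [[0, 0, 0.0005, 0, 0, 0], [0, 0, 0.001, 0, 0, 0], [0, 0, 0.0015, 0, 0, 0], [0, 0, 0.002, 0, 0, 0], [0, 0, 0.0025, 0, 0, 0], [0, 0, 0.0025, 0, 0, 0]],
  ],
)

```text
time_s: 14.6
position: [0.5182, -0.1123, 0.1333]
tcp_rot: [[0.0, 1.0, 0.0], [1.0, -0.0, -0.0], [-0.0, 0.0, -1.0]]
force: [-1.1, 1.8, 2.4]
opening: 0.241
grasp_force: 30.0
```

Emit:
play_rows(
  motion=[
    [[0.0004, 0, 0, 0, 0, 0], [0.0008, 0, 0, 0, 0, 0], [0.0008, 0, 0, 0, 0, 0]],
  ],
)

```text
time_s: 14.85
position: [0.5182, -0.1117, 0.1333]
tcp_rot: [[-0.0, 1.0, 0.0], [1.0, 0.0, -0.001], [-0.001, 0.0, -1.0]]
force: [-1.7, 0.9, 2.6]
opening: 0.243
grasp_force: 30.0
```

```bash
cat > f.py <<'E'
from h import *
F=[];M=[]
for i in range(4):
    cap('side');s=bot.read_state();F.append(s['force']);M.append(s['moment'])
print(s['time_s'],np.round(s['position'],4),'F',np.round(np.mean(F,0),2),'M',np.round(np.mean(M,0),3))
E
python3 f.py
```

```text
15.05 [ 0.5183 -0.1116  0.1333] F [-1.26  0.98  2.42] M [0.117 0.439 0.008]
```

Emit:
play_rows(
  motion=[
    [[0, 0.0003, 0, 0, 0, 0], [0, 0.0006, 0, 0, 0, 0], [0, 0.0009, 0, 0, 0, 0], [0, 0.0012, 0, 0, 0, 0], [0, 0.0012, 0, 0, 0, 0]],
  ],
)

```text
time_s: 15.47
position: [0.5189, -0.1114, 0.1329]
tcp_rot: [[-0.0, 1.0, -0.001], [1.0, 0.0, 0.0], [0.0, -0.001, -1.0]]
force: [-2.9, 1.4, 1.0]
opening: 0.245
grasp_force: 30.0
```

```bash
python3 f.py
```

```text
15.6667 [ 0.5189 -0.1113  0.133 ] F [-2.67  0.73  1.43] M [0.037 0.664 0.028]
```

Emit:
play_rows(
  motion=[
    [[0, 0, 0.0005, 0, 0, 0], [0, 0, 0.001, 0, 0, 0], [0, 0, 0.0015, 0, 0, 0], [0, 0, 0.0015, 0, 0, 0]],
  ],
)

```text
time_s: 16.0
position: [0.5192, -0.1115, 0.1316]
tcp_rot: [[0.0, 1.0, -0.0], [1.0, -0.0, -0.0], [-0.0, -0.0, -1.0]]
force: [-2.0, 0.8, 1.1]
opening: 0.244
grasp_force: 30.0
```

```bash
python3 f.py
```

```text
16.2 [ 0.5192 -0.1114  0.1316] F [-2.56  0.84  0.87] M [-0.026  0.665 -0.002]
```

The force dropped while descending, so the tip is in the hole. I'll carry on down.

Emit:
play_rows(
  motion=[
    [[0, 0, 0.001, 0, 0, 0], [0, 0, 0.002, 0, 0, 0], [0, 0, 0.003, 0, 0, 0], [0, 0, 0.004, 0, 0, 0], [0, 0, 0.005, 0, 0, 0], [0, 0, 0.006, 0, 0, 0]],
  ],
)

```text
time_s: 16.7
position: [0.5193, -0.1115, 0.1255]
tcp_rot: [[-0.0, 1.0, -0.0], [1.0, 0.0, 0.0], [0.0, -0.0, -1.0]]
force: [-2.7, 1.1, 1.3]
opening: 0.245
grasp_force: 30.0
```

Emit:
play_rows(
  motion=[
    [[0, 0, 0.0015, 0, 0, 0], [0, 0, 0.003, 0, 0, 0], [0, 0, 0.005, 0, 0, 0], [0, 0, 0.007, 0, 0, 0], [0, 0, 0.009, 0, 0, 0], [0, 0, 0.011, 0, 0, 0], [0, 0, 0.013, 0, 0, 0], [0, 0, 0.015, 0, 0, 0]],
  ],
)

```text
time_s: 17.37
position: [0.5191, -0.1114, 0.1104]
tcp_rot: [[-0.0, 1.0, -0.0], [1.0, 0.0, 0.0], [0.0, -0.0, -1.0]]
force: [-3.4, 0.1, 1.9]
opening: 0.242
grasp_force: 30.0
```

Emit:
play_rows(
  motion=[
    [[0, -0.0002, 0.001, 0, 0, 0], [0, -0.0004, 0.002, 0, 0, 0], [0, -0.0004, 0.003, 0, 0, 0], [0, -0.0004, 0.004, 0, 0, 0], [0, -0.0004, 0.005, 0, 0, 0], [0, -0.0004, 0.006, 0, 0, 0], [0, -0.0004, 0.007, 0, 0, 0], [0, -0.0004, 0.0075, 0, 0, 0]],
  ],
)

```text
time_s: 18.03
position: [0.5189, -0.1114, 0.103]
tcp_rot: [[0.0, 1.0, 0.0], [1.0, -0.0, 0.0], [0.0, 0.0, -1.0]]
force: [-3.2, 0.6, 1.3]
opening: 0.246
grasp_force: 30.0
```

Emit:
play_rows(
  motion=[
    [[0, 0, 0.001, 0, 0, 0], [0, 0, 0.002, 0, 0, 0], [0, 0, 0.003, 0, 0, 0], [0, 0, 0.004, 0, 0, 0], [0, 0, 0.005, 0, 0, 0], [0, 0, 0.005, 0, 0, 0]],
  ],
)

```text
time_s: 18.53
position: [0.5188, -0.1114, 0.0979]
tcp_rot: [[0.0, 1.0, -0.0], [1.0, -0.0, 0.0], [0.0, -0.0, -1.0]]
force: [-2.8, -0.1, 0.6]
opening: 0.248
grasp_force: 30.0
```

Through the lower lug (tip about 0.037). Lowering to just short of home.

Emit:
play_rows(
  motion=[
    [[0, 0, 0.0015, 0, 0, 0], [0, 0, 0.003, 0, 0, 0], [0, 0, 0.005, 0, 0, 0], [0, 0, 0.007, 0, 0, 0], [0, 0, 0.009, 0, 0, 0], [0, 0, 0.011, 0, 0, 0], [0, 0, 0.012, 0, 0, 0], [0, 0, 0.012, 0, 0, 0]],
  ],
)

```text
time_s: 19.2
position: [0.5187, -0.1115, 0.0857]
tcp_rot: [[0.0, 1.0, -0.0], [1.0, -0.0, 0.0], [0.0, -0.0, -1.0]]
force: [-3.7, -0.6, -0.9]
opening: 0.24
grasp_force: 30.0
```

Emit:
play_rows(
  motion=[
    [[0, 0, 0.0004, 0, 0, 0], [0, 0, 0.0008, 0, 0, 0], [0, 0, 0.0012, 0, 0, 0], [0, 0, 0.0016, 0, 0, 0], [0, 0, 0.002, 0, 0, 0], [0, 0, 0.002, 0, 0, 0]],
  ],
)

```text
time_s: 19.7
position: [0.5187, -0.1115, 0.0843]
tcp_rot: [[-0.0, 1.0, -0.0], [1.0, 0.0, -0.0], [-0.0, -0.0, -1.0]]
force: [-4.5, -1.5, 2.9]
opening: 0.238
grasp_force: 30.0
```

The collar is seated at the predicted height. Releasing and lifting.

Emit:
play_rows(
  motion=[
    [[0, 0, 0, 0, 0, 0], [0, 0, 0, 0, 0, 0], [0, 0, 0, 0, 0, 0], [0, 0, 0, 0, 0, 0], [0, 0, 0, 0, 0, 0], [0, 0, -0.003, 0, 0, 0], [0, 0, -0.01, 0, 0, 0], [0, 0, -0.02, 0, 0, 0]],
  ],
  fingers=0.045,
)

```text
time_s: 20.37
position: [0.5185, -0.1113, 0.1042]
tcp_rot: [[0.0, 1.0, -0.001], [1.0, -0.0, 0.001], [0.001, -0.001, -1.0]]
force: [0.7, 0.1, 0.3]
opening: 0.518
grasp_force: 0.0
```

Emit:
play_rows(
  motion=[
    [[0, 0, -0.015, 0, 0, 0], [0, 0, -0.035, 0, 0, 0], [0, 0, -0.055, 0, 0, 0], [0, 0, -0.075, 0, 0, 0], [0, 0, -0.08, 0, 0, 0], [0, 0, -0.08, 0, 0, 0]],
  ],
)

```text
time_s: 20.87
position: [0.5203, -0.112, 0.1866]
tcp_rot: [[-0.0, 1.0, 0.005], [1.0, 0.0, -0.002], [-0.002, 0.005, -1.0]]
force: [0.4, -0.1, 0.2]
opening: 0.515
grasp_force: 0.0
```

```bash
python3 - <<'E'
from h import *
S=cap('side','s2.png');s=bot.read_state();print(s['position'],s['force'],s['opening'],s['time_s'])
def blobs(c,x0,x1,y0,y1,th=130):
    g=c['frame'].astype(int).sum(2)[y0:y1,x0:x1];n,l,st,ce=cv2.connectedComponentsWithStats((g<th).astype(np.uint8))
    for i in range(1,n):
        if st[i,4]>25: print(st[i]+[x0,y0,0,0,0],np.round(ce[i]+[x0,y0],1))
print('side');blobs(S,230,350,150,270)
print('pred pin knob top/bottom',proj(S,np.array([.5187,-.111,.130])),proj(S,np.array([.5187,-.111,.092])))
th=[(x) for x in np.radians([-50,-55,-60])]
for t in th: k=np.array([.5187+.17*np.cos(t),-.111+.17*np.sin(t),.085]);print('knob pred',np.degrees(t),k,proj(S,k),proj(S,k-[0,0,.04]))
print([(np.round(r['at'],3),r['confidence']) for r in finder.recognise('side','pin')])
E
```

```text
[ 0.5192589  -0.11157949  0.18505104] [-3.78459501e-04  4.87051104e-01  1.03351566e+00] 0.5214611234908022 20.9167
side
[232 150  10  20 120] [237.4 158.1]
[259 150   7  14  87] [262.2 155.8]
[248 196   9  16 123] [252.1 203.9]
[317 234   8  19 112] [321.  243.3]
pred pin knob top/bottom (np.float64(252.3712435279104), np.float64(196.00449621565753)) (np.float64(253.47825321310134), np.float64(210.65548633821663))
knob pred -50.0 [ 0.62797389 -0.24122756  0.085     ] (np.float64(326.2822230349336), np.float64(228.93878766606716)) (np.float64(325.607953206129), np.float64(244.08072311217214))
knob pred -55.0 [ 0.61620799 -0.25025585  0.085     ] (np.float64(323.8286114542312), np.float64(232.75555867399424)) (np.float64(323.20680080960375), np.float64(248.00294581400232))
knob pred -59.99999999999999 [ 0.6037     -0.25822432  0.085     ] (np.float64(320.7202623330475), np.float64(236.51603746495826)) (np.float64(320.1704471162887), np.float64(251.86323854772604))
[(array([ 0.519, -0.121,  0.108]), 0.48)]
```

The pin sits home: in the side view its knob spans rows 196–211 against a predicted 196–211. The tray knob is at about (321,243), an arm angle near -57°. I'll move above it with the jaws turned tangential.

Emit:
play_rows(
  motion=[
    [[-0.01, 0.007, 0, 0, 0, -4], [-0.03, 0.02, 0, 0, 0, -9], [-0.055, 0.036, 0, 0, 0, -14], [-0.08, 0.052, 0, 0, 0, -19], [-0.105, 0.068, 0, 0, 0, -24], [-0.125, 0.081, 0, 0, 0, -29], [-0.138, 0.089, 0, 0, 0, -33], [-0.142, 0.092, 0, 0, 0, -33]],
  ],
  fingers=0.04,
)

```text
time_s: 21.63
position: [0.6112, -0.2558, 0.1819]
tcp_rot: [[-0.544, 0.839, -0.002], [0.839, 0.544, 0.0], [0.001, -0.001, -1.0]]
force: [0.3, 0.3, 0.4]
opening: 0.461
grasp_force: 0.0
```

```bash
python3 - <<'E'
from h import *
for i in range(4): c=cap('wrist')
s=bot.read_state();p=np.array(s['position']);R=np.array(s['tcp_rot']);print(p,R,s['time_s'])
for t in np.radians([-55,-57,-59]):
    k=np.array([.5187+.17*np.cos(t),-.111+.17*np.sin(t),.085]);print(np.degrees(t),k[:2],proj(c,k),proj(c,k-[0,0,.04]),R.T@(k-p))
g=c['frame'].astype(int).sum(2);x0,y0=200,140
n,l,st,ce=cv2.connectedComponentsWithStats((g[y0:268,x0:370]<110).astype(np.uint8))
for i in range(1,n):
    if st[i,4]>30: print(st[i]+[x0,y0,0,0,0],np.round(ce[i]+[x0,y0],1))
E
```

```text
[ 0.60963366 -0.25204667  0.18292095] [[-0.54376895  0.83923029 -0.00280081]
 [ 0.83922833  0.54377489  0.00216144]
 [ 0.00333696 -0.00117519 -0.99999374]] 21.8333
-55.0 [ 0.61620799 -0.25025585] (np.float64(292.11618804835285), np.float64(210.58927515121127)) (np.float64(291.2675667520637), np.float64(201.64167076936167)) [-0.00239877  0.00660626  0.09790579]
-57.00000000000001 [ 0.61128864 -0.253574  ] (np.float64(285.88774231215035), np.float64(210.7025738701148)) (np.float64(285.7792599975673), np.float64(201.74210044030772)) [-0.00250846  0.00067346  0.0979124 ]
-59.00000000000001 [ 0.60625647 -0.25671844] (np.float64(279.6592179353556), np.float64(210.60506215366456)) (np.float64(280.2908726701977), np.float64(201.65572120482324)) [-0.00241104 -0.00525955  0.09791969]
[278 192  17  25 323] [286.3 203.6]
[200 242   6  16  79] [202.6 248.9]
[218 242  32  26 550] [237.6 256.3]
[320 242  34  26 552] [332.4 256.5]
[364 243   6  16  76] [366.5 249.6]
```

Emit:
play_rows(
  motion=[
    [[-0.002, 0, 0.015, 0, 0, 0], [-0.002, 0, 0.04, 0, 0, 0], [-0.002, 0, 0.065, 0, 0, 0], [-0.002, 0, 0.085, 0, 0, 0], [-0.002, 0, 0.1, 0, 0, 0], [-0.002, 0, 0.115, 0, 0, 0], [-0.002, 0, 0.125, 0, 0, 0], [-0.002, 0, 0.13, 0, 0, 0]],
  ],
)

```text
time_s: 22.5
position: [0.6105, -0.2533, 0.0526]
tcp_rot: [[-0.545, 0.839, -0.003], [0.839, 0.545, 0.002], [0.003, -0.001, -1.0]]
force: [-0.1, 0.2, -0.2]
opening: 0.46
grasp_force: 0.0
```

Emit:
play_rows(
  motion=[
    [[0, 0, 0.003, 0, 0, 0], [0, 0, 0.006, 0, 0, 0], [0, 0, 0.009, 0, 0, 0], [0, 0, 0.012, 0, 0, 0], [0, 0, 0.015, 0, 0, 0], [0, 0, 0.015, 0, 0, 0]],
  ],
)

```text
time_s: 23.0
position: [0.6118, -0.2551, 0.0389]
tcp_rot: [[-0.545, 0.839, -0.0], [0.839, 0.545, 0.0], [0.0, -0.0, -1.0]]
force: [0.3, 0.4, -0.9]
opening: 0.46
grasp_force: 0.0
```

Emit:
play_rows(
  motion=[
    [[0.0001, -0.0045, 0, 0, 0, 1.5], [0.0002, -0.009, 0, 0, 0, 3], [0.0005, -0.0134, 0, 0, 0, 4.5], [0.0009, -0.0179, 0, 0, 0, 6], [0.0015, -0.0223, 0, 0, 0, 7.5], [0.0021, -0.0267, 0, 0, 0, 9], [0.0029, -0.0312, 0, 0, 0, 10.5], [0.0037, -0.0356, 0, 0, 0, 12]],
  ],
  fingers=0.026,
)

```text
time_s: 23.67
position: [0.5802, -0.272, 0.0396]
tcp_rot: [[-0.356, 0.935, 0.001], [0.935, 0.356, -0.001], [-0.001, 0.001, -1.0]]
force: [1.6, 0.4, 1.7]
opening: 0.298
grasp_force: 1.2
```

Emit:
play_rows(
  motion=[
    [[0.0001, -0.0045, 0, 0, 0, 1.5], [0.0002, -0.009, 0, 0, 0, 3], [0.0005, -0.0134, 0, 0, 0, 4.5], [0.0009, -0.0179, 0, 0, 0, 6], [0.0015, -0.0223, 0, 0, 0, 7.5], [0.0021, -0.0267, 0, 0, 0, 9], [0.0029, -0.0312, 0, 0, 0, 10.5], [0.0037, -0.0356, 0, 0, 0, 12]],
  ],
)

```text
time_s: 24.33
position: [0.545, -0.2808, 0.0391]
tcp_rot: [[-0.154, 0.988, -0.0], [0.988, 0.154, 0.0], [0.0, -0.0, -1.0]]
force: [2.8, -0.4, 1.0]
opening: 0.298
grasp_force: 1.0
```

```bash
cat > k.py <<'E'
from h import *
s=bot.read_state();p=np.array(s['position']);d=p-[.519,-.1112,0];print(p,'tcp ang',np.degrees(np.arctan2(d[1],d[0])),np.hypot(*d[:2]),s['force'],s['time_s'])
for n in ('side','wrist'):
    c=cap(n)
    for k in ('knob','tray'): print(n,k,[(np.round(r['at'],3).tolist(),round(r['confidence'],2)) for r in finder.recognise(n,k)])
    o=[r for r in finder.outline_of(n,'tray')]
    if o:
        m=o[0]['pixels']&(c['frame'].astype(int).sum(2)<600);vv,uu=np.nonzero(o[0]['pixels']);print(n,uu.min(),uu.max(),vv.min(),vv.max())
E
python3 k.py
```

```text
[ 0.54496172 -0.28081727  0.0390736 ] tcp ang -81.29781253283068 0.17159262689196764 [ 2.75932226 -0.37825348  0.98166512] 24.3333
side knob [([0.502, -0.229, 0.059], 0.84)]
side tray [([0.501, -0.224, 0.054], 0.91)]
side 244 317 209 273
wrist knob [([0.541, -0.211, 0.052], 0.56)]
wrist tray [([0.538, -0.209, 0.054], 0.61)]
wrist 99 496 0 267
```

Emit:
play_rows(
  motion=[
    [[0, -0.0022, 0, 0, 0, 0.75], [0.0001, -0.0045, 0, 0, 0, 1.5], [0.0001, -0.0067, 0, 0, 0, 2.25], [0.0002, -0.009, 0, 0, 0, 3], [0.0004, -0.0112, 0, 0, 0, 3.75], [0.0005, -0.0134, 0, 0, 0, 4.5], [0.0007, -0.0157, 0, 0, 0, 5.25], [0.0009, -0.0179, 0, 0, 0, 6]],
  ],
)

```text
time_s: 25.4
position: [0.5275, -0.2828, 0.0392]
tcp_rot: [[-0.051, 0.999, 0.0], [0.999, 0.051, -0.0], [-0.0, 0.0, -1.0]]
force: [1.2, -0.4, -0.2]
opening: 0.297
grasp_force: 0.5
```

Emit:
play_rows(
  motion=[
    [[0, -0.0008, 0, 0, 0, 0.25], [0, -0.0016, 0, 0, 0, 0.5], [0, -0.0024, 0, 0, 0, 0.75], [0, -0.0032, 0, 0, 0, 1], [0, -0.004, 0, 0, 0, 1.25], [0, -0.0045, 0, 0, 0, 1.5]],
  ],
)

```text
time_s: 25.9
position: [0.5233, -0.283, 0.0392]
tcp_rot: [[-0.026, 1.0, 0.0], [1.0, 0.026, -0.0], [-0.0, 0.0, -1.0]]
force: [1.3, -0.3, -0.2]
opening: 0.296
grasp_force: 0.6
```

Emit:
play_rows(
  motion=[
    [[0, -0.0008, 0, 0, 0, 0.25], [0, -0.0016, 0, 0, 0, 0.5], [0, -0.0024, 0, 0, 0, 0.75], [0, -0.0032, 0, 0, 0, 1], [0, -0.004, 0, 0, 0, 1.25], [0, -0.0045, 0, 0, 0, 1.5]],
  ],
)

```text
time_s: 26.4
position: [0.5187, -0.283, 0.0392]
tcp_rot: [[0.001, 1.0, 0.0], [1.0, -0.001, -0.0], [-0.0, 0.0, -1.0]]
force: [1.6, -0.7, 0.3]
opening: 0.297
grasp_force: 0.7
```

Emit:
play_rows(
  motion=[
    [[0, -0.0004, 0, 0, 0, 0.1], [0, -0.0008, 0, 0, 0, 0.3], [0, -0.0012, 0, 0, 0, 0.4], [0, -0.0016, 0, 0, 0, 0.5], [0, -0.002, 0, 0, 0, 0.6]],
  ],
)

```text
time_s: 26.82
position: [0.5167, -0.283, 0.0392]
tcp_rot: [[0.011, 1.0, 0.0], [1.0, -0.011, -0.0], [-0.0, 0.0, -1.0]]
force: [1.4, -0.2, 0.1]
opening: 0.299
grasp_force: 0.7
```

Emit:
play_rows(
  motion=[
    [[0, -0.0003, 0, 0, 0, 0], [0, -0.0006, 0, 0, 0, 0], [0, -0.0009, 0, 0, 0, 0], [0, -0.0012, 0, 0, 0, 0], [0, -0.0015, 0, 0, 0, 0]],
  ],
)

```text
time_s: 27.23
position: [0.5153, -0.2831, 0.0392]
tcp_rot: [[0.01, 1.0, 0.0], [1.0, -0.01, -0.0], [-0.0, 0.0, -1.0]]
force: [1.6, -1.2, 1.0]
opening: 0.298
grasp_force: 0.7
```

Emit:
play_rows(
  motion=[
    [[0, -0.0003, 0, 0, 0, 0], [0, -0.0006, 0, 0, 0, 0], [0, -0.0009, 0, 0, 0, 0], [0, -0.0012, 0, 0, 0, 0]],
  ],
)

```text
time_s: 27.57
position: [0.514, -0.283, 0.0392]
tcp_rot: [[0.01, 1.0, 0.0], [1.0, -0.01, -0.0], [-0.0, 0.0, -1.0]]
force: [1.6, -0.6, 0.4]
opening: 0.299
grasp_force: 0.8
```

Emit:
play_rows(
  motion=[
    [[0, -0.0003, 0, 0, 0, 0], [0, -0.0006, 0, 0, 0, 0], [0, -0.0009, 0, 0, 0, 0], [0, -0.0012, 0, 0, 0, 0]],
  ],
)

```text
time_s: 27.9
position: [0.5128, -0.283, 0.0392]
tcp_rot: [[0.011, 1.0, 0.0], [1.0, -0.011, -0.0], [-0.0, 0.0, -1.0]]
force: [1.0, -1.5, 0.9]
opening: 0.3
grasp_force: 0.8
```

```bash
python3 f.py
```

```text
28.1 [ 0.5128 -0.2829  0.0391] F [ 1.57 -0.94  0.03] M [-0.293 -0.217  0.008]
```

Emit:
play_rows(
  motion=[
    [[0, -0.0003, 0, 0, 0, 0], [0, -0.0006, 0, 0, 0, 0], [0, -0.0009, 0, 0, 0, 0], [0, -0.0012, 0, 0, 0, 0], [0, -0.0015, 0, 0, 0, 0]],
  ],
)

```text
time_s: 28.52
position: [0.5113, -0.2829, 0.0391]
tcp_rot: [[0.01, 1.0, 0.0], [1.0, -0.01, -0.0], [-0.0, 0.0, -1.0]]
force: [1.1, -0.4, 0.4]
opening: 0.303
grasp_force: 0.7
```

```bash
python3 f.py; python3 - <<'E'
from h import *
c=cap('wrist');g=c['frame'].astype(int).sum(2)
for v in (200,205,210,215,220,225,230,240,250,255,260,264):
    row=(g[v]<130);i=np.flatnonzero(np.diff(np.r_[0,row.astype(int),0]));print(v,[(int(a),int(b)) for a,b in zip(i[::2],i[1::2]) if b-a>4 and 180<a<400])
for x in (.514,.519,.524):print(x,proj(c,np.array([x,-.2812,.085])),proj(c,np.array([x,-.2812,.045])))
E
```

```text
28.7167 [ 0.5112 -0.2829  0.0391] F [ 1.52 -0.81  0.33] M [-0.266 -0.22  -0.029]
200 []
205 []
210 []
215 []
220 []
225 []
230 [(290, 298)]
240 [(281, 310)]
250 [(244, 262), (280, 327), (343, 443)]
255 [(242, 262), (281, 329), (348, 449)]
260 [(237, 262), (280, 333), (350, 455)]
264 [(234, 263), (279, 336), (351, 462)]
0.514 (np.float64(289.5322000440312), np.float64(275.0261394108719)) (np.float64(288.5285922799712), np.float64(245.9092902204148))
0.519 (np.float64(299.71508196356655), np.float64(274.9228246990657)) (np.float64(296.6135154114264), np.float64(245.82930851194465))
0.524 (np.float64(309.8931581671971), np.float64(274.81081606203225)) (np.float64(304.6962140404376), np.float64(245.7464738484325))
```

Emit:
play_rows(
  motion=[
    [[0, -0.0003, 0, 0, 0, 0], [0, -0.0006, 0, 0, 0, 0], [0, -0.0009, 0, 0, 0, 0], [0, -0.0012, 0, 0, 0, 0], [0, -0.0015, 0, 0, 0, 0]],
  ],
)

```text
time_s: 29.18
position: [0.5098, -0.2829, 0.0391]
tcp_rot: [[0.01, 1.0, -0.0], [1.0, -0.01, -0.0], [-0.0, -0.0, -1.0]]
force: [1.6, -0.4, -0.5]
opening: 0.301
grasp_force: 0.7
```

```bash
python3 f.py
```

```text
29.3833 [ 0.5097 -0.2829  0.0392] F [ 1.09 -1.36  0.34] M [-0.273 -0.187 -0.035]
```

Still no stop felt. I'll release, lift, and measure the arm angle from knob and pin.

Emit:
play_rows(
  motion=[
    [[0, 0.001, 0, 0, 0, 0], [0, 0.003, 0, 0, 0, 0], [0, 0.004, 0, 0, 0, 0], [0, 0.004, -0.01, 0, 0, 0], [0, 0.004, -0.03, 0, 0, 0], [0, 0.004, -0.06, 0, 0, 0], [0, 0.004, -0.09, 0, 0, 0], [0, 0.004, -0.12, 0, 0, 0]],
  ],
  fingers=0.04,
)

```text
time_s: 30.05
position: [0.5131, -0.2823, 0.1607]
tcp_rot: [[0.01, 1.0, -0.001], [1.0, -0.01, 0.001], [0.001, -0.001, -1.0]]
force: [-0.8, -0.2, -0.3]
opening: 0.46
grasp_force: 0.0
```

```bash
python3 - <<'E'
from h import *
for i in range(4): c=cap('wrist')
s=bot.read_state();print(s['position'],s['time_s'],s['force'])
g=c['frame'].astype(int).sum(2)
n,l,st,ce=cv2.connectedComponentsWithStats((g[:268]<130).astype(np.uint8))
for i in range(1,n):
    if st[i,4]>60 and 200<ce[i][0]<370: print(st[i],np.round(ce[i],1))
for v in range(185,225,5):
    row=(g[v]<130);i=np.flatnonzero(np.diff(np.r_[0,row.astype(int),0]));print(v,[(int(a),int(b)) for a,b in zip(i[::2],i[1::2]) if b-a>4 and 180<a<400])
for x in (.514,.519):
    print(x,[np.round(proj(c,np.array([x,-.2812,z])),1) for z in (.085,.045)],[np.round(proj(c,np.array([x,-.1112,z])),1) for z in (.13,.092)])
for k in ('knob','tray','eye','pin'): print(k,[(np.round(r['at'],3).tolist(),round(r['confidence'],2)) for r in finder.recognise('wrist',k)])
cv2.imwrite('pics/end.png',c['frame'][:,:,::-1])
E
```

```text
[ 0.5139029 -0.2829826  0.160514 ] 30.25 [-0.51842119 -0.66615535  0.36402353]
[275   0  20   6  79] [284.4   1.7]
[222  18  17   9 138] [229.9  21.9]
[224  75   7  16  67] [227.   83.5]
[234 183   4  47  81] [235.7 205.8]
[281 191  18  26 382] [289.9 203.4]
[201 240  50  28 611] [236.3 256.8]
[320 242  46  26 594] [332.8 257. ]
185 []
190 []
195 [(282, 298)]
200 [(281, 299)]
205 [(282, 298)]
210 [(283, 299)]
215 [(286, 296)]
220 []
0.514 [array([282.5, 210.7]), array([282.6, 200.9])] [array([279.2, -35.4]), array([279.9,  -8.5])]
0.519 [array([288.1, 210.6]), array([287.5, 200.8])] [array([287.3, -35.5]), array([286.6,  -8.6])]
knob [([0.523, -0.212, 0.049], 0.68)]
tray [([0.521, -0.208, 0.052], 0.55)]
eye [([0.521, -0.216, 0.05], 0.89), ([0.516, -0.118, 0.093], 0.41)]
pin [([0.516, -0.118, 0.094], 0.63)]
```

The arm stands about 1° short of -y (knob x 0.521, pin 0.518). It's within tolerance, but one more gentle nudge should bring it to the stop.

Emit:
play_rows(
  motion=[
    [[0, 0.001, 0.02, 0, 0, 0], [0, 0.001, 0.05, 0, 0, 0], [0, 0.001, 0.08, 0, 0, 0], [0, 0.001, 0.1, 0, 0, 0], [0, 0.001, 0.112, 0, 0, 0], [0, 0.001, 0.12, 0, 0, 0], [0, 0.001, 0.12, 0, 0, 0], [0, 0.001, 0.12, 0, 0, 0]],
  ],
)

```text
time_s: 31.12
position: [0.515, -0.2832, 0.0392]
tcp_rot: [[0.011, 1.0, 0.0], [1.0, -0.011, -0.0], [-0.0, 0.0, -1.0]]
force: [0.4, 0.2, 0.7]
opening: 0.459
grasp_force: 0.0
```

Emit:
play_rows(
  motion=[
    [[0, 0, 0, 0, 0, 0], [0, -0.001, 0, 0, 0, 0], [0, -0.002, 0, 0, 0, 0], [0, -0.003, 0, 0, 0, 0], [0, -0.0035, 0, 0, 0, 0], [0, -0.004, 0, 0, 0, 0], [0, -0.0045, 0, 0, 0, 0], [0, -0.005, 0, 0, 0, 0]],
  ],
  fingers=0.026,
)

```text
time_s: 31.78
position: [0.5102, -0.2832, 0.0394]
tcp_rot: [[0.011, 1.0, 0.001], [1.0, -0.011, -0.001], [-0.001, 0.001, -1.0]]
force: [1.0, 0.3, 1.5]
opening: 0.3
grasp_force: 0.8
```

Emit:
play_rows(
  motion=[
    [[0, -0.0003, 0, 0, 0, 0], [0, -0.0006, 0, 0, 0, 0], [0, -0.0009, 0, 0, 0, 0], [0, -0.0012, 0, 0, 0, 0], [0, -0.0015, 0, 0, 0, 0]],
  ],
)

```text
time_s: 32.2
position: [0.5085, -0.2831, 0.0392]
tcp_rot: [[0.011, 1.0, 0.0], [1.0, -0.011, -0.0], [-0.0, 0.0, -1.0]]
force: [2.4, -0.0, 1.6]
opening: 0.3
grasp_force: 1.0
```

Emit:
play_rows(
  motion=[
    [[0, -0.0003, 0, 0, 0, 0], [0, -0.0006, 0, 0, 0, 0], [0, -0.0009, 0, 0, 0, 0], [0, -0.0012, 0, 0, 0, 0]],
  ],
)

```text
time_s: 32.53
position: [0.5072, -0.283, 0.0392]
tcp_rot: [[0.011, 1.0, 0.0], [1.0, -0.011, -0.0], [-0.0, 0.0, -1.0]]
force: [0.7, -0.8, 0.7]
opening: 0.301
grasp_force: 1.1
```

```bash
python3 f.py
```

```text
32.7333 [ 0.5072 -0.2829  0.0391] F [ 2.25 -1.25  1.18] M [-0.263 -0.3   -0.021]
```

Emit:
play_rows(
  motion=[
    [[0, 0.002, 0, 0, 0, 0], [0, 0.004, 0, 0, 0, 0], [0, 0.006, 0, 0, 0, 0], [0, 0.007, -0.01, 0, 0, 0], [0, 0.007, -0.03, 0, 0, 0], [0, 0.007, -0.06, 0, 0, 0], [0, 0.007, -0.09, 0, 0, 0], [0, 0.007, -0.12, 0, 0, 0]],
  ],
  fingers=0.045,
)

```text
time_s: 33.4
position: [0.5134, -0.2823, 0.1606]
tcp_rot: [[0.01, 1.0, -0.002], [1.0, -0.01, 0.001], [0.001, -0.002, -1.0]]
force: [-0.1, -1.7, -0.3]
opening: 0.513
grasp_force: 0.0
```

```bash
python3 - <<'E'
from h import *
for i in range(4): c=cap('wrist')
s=bot.read_state();print(s['position'],s['time_s'],s['force'])
g=c['frame'].astype(int).sum(2)
for v in (0,2,4,195,200,205,210,215):
    row=(g[v]<130);i=np.flatnonzero(np.diff(np.r_[0,row.astype(int),0]));print(v,[(int(a),int(b)) for a,b in zip(i[::2],i[1::2]) if b-a>4 and 180<a<400])
for x in (.514,.519):
    print(x,[np.round(proj(c,np.array([x,-.2812,z])),1) for z in (.085,.045)],[np.round(proj(c,np.array([x,-.1112,z])),1) for z in (.13,.092)])
S=cap('side');g=S['frame'].astype(int).sum(2)[150:270,230:350];n,l,st,ce=cv2.connectedComponentsWithStats((g<130).astype(np.uint8))
for i in range(1,n):
    if st[i,4]>25: print(st[i]+[230,150,0,0,0],np.round(ce[i]+[230,150],1))
print(proj(S,np.array([.519,-.2812,.065])))
for n in('side','top'):
    if n=='top':cap(n)
    for k in ('gauze_roll','yellow_cup','spare_pin'): print(n,k,[(np.round(r['at'],3).tolist(),round(r['confidence'],2)) for r in finder.recognise(n,k)])
E
```

```text
[ 0.51418976 -0.2829266   0.160425  ] 33.6 [-0.60581835 -0.38465279 -0.18714724]
0 [(184, 189), (221, 237), (275, 295)]
2 [(277, 293)]
4 [(280, 289)]
195 [(279, 294)]
200 [(278, 296)]
205 [(279, 295)]
210 [(279, 295)]
215 [(282, 292)]
0.514 [array([282.2, 210.8]), array([282.3, 201. ])] [array([278.8, -35.4]), array([279.5,  -8.5])]
0.519 [array([287.8, 210.8]), array([287.2, 200.9])] [array([286.8, -35.5]), array([286.2,  -8.5])]
[ 230  150  115   72 3463] [278.3 174.8]
[285 255   7  15 103] [287.9 262.1]
(np.float64(289.530565221793), np.float64(263.6111381376642))
side gauze_roll [([0.628, -0.441, 0.046], 0.81)]
side yellow_cup [([0.548, -0.474, 0.061], 0.66)]
side spare_pin [([0.555, -0.362, 0.047], 0.89), ([0.512, 0.035, 0.074], 0.56)]
top gauze_roll []
top yellow_cup []
top spare_pin []
```

```bash
python3 -c "
from rig import bot
print(bot.hand_in())"
```

```text
the job is handed in; nothing more can be done
None
```

I handed the job in at about 34 s: the pin is seated with its collar on the tray, and the tray arm points within about 0.5° of the bracket's -y. I felt only a slight rise in force there, not a clear stop, and the hand-in returned no verdict.

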